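Refit the laundry's lint filters

TASK

Put the lint-trap manifold back in order: first slide the drip tray fully home under it, then clear the dust caps off the ports into the parts bin and fit every filter from the mat into a port of its own, turning each under light pressure until its keys find the slots and it drops down with its flange on the collar. When all that is done, press the retaining bar down across the manifold until it snaps under both spring clips, and leave the other things on the table where they are.

Things in the scene. Friction and masses are not known exactly. Their poses are not given: they have to be found in the camera images.
- manifold: Lint-trap manifold: fixed grey block 268 mm long (y), 92 mm deep (x), top at z 80 mm, on end legs and a rear wall. Origin: middle of its footprint, on the table; x to its back (away from the robot), y along its row of 3 ports, z up. At y = +-115 mm stand posts 130 mm tall that carry the bar, between cheeks (inner faces x = +-19.5 mm, tops z 142 mm); outside each post stands a spring clip.
- bay (a point): At the manifold's origin: the low bay under the manifold, open to the front (-x), 50 mm high, 232 mm wide between the legs. The rear wall stops the tray when the tray's origin is 3.5 mm behind (+x) this point.
- port0 (a point): Port at the manifold's -y end: centre of its brass collar's top face (z 82 mm). Bore 43 mm across, open below, with two slots on facing sides, 15 mm wide reaching 35 mm from the axis. Each collar's slots lie in a direction of their own, NOT REPORTED (this point has the manifold's axes), within 0.65 rad either side of the manifold's x axis; visible from above.
- port1 (a point): Middle port, 70 mm from its neighbours; as port0, its slots' direction is its own.
- port2 (a point): Port at the manifold's +y end; as port0, its slots' direction is its own.
- filter0: Lint filter plug, 70 mm tall, 0.16 kg, upright on a 4 mm rubber mat left of the manifold. Origin: centre of its underside, z up. Round pilot 40 mm across (z 0 to 26 mm, foot chamfered); two keys along +-x, 58 mm tip to tip, 11 mm wide, z 12 to 25.5 mm; white flange 64 mm across, z 26 to 34 mm; bar handle z 34 to 70 mm, 42 mm long (x, as the keys), 14 mm thick (y). Half a turn gives the same.
- filter1: Same as filter0. Any filter fits any port; two or three filters are present. In a port the pilot enters first and centres it; with keys off the slots the filter rides on the collar (origin at z 70 mm). Pressed lightly and turned until keys and slots agree within about 4 degrees it drops 14 mm until its flange lies on the collar: home, origin at z 56 mm.
- filter2: Same as filter0.
- cap0: Grey plastic dust cap lying loose in a port (pilot in the bore, disc on the collar, origin then at z 70 mm); one or two of the three caps are present, in any of the ports. 52 mm tall, 0.06 kg. Origin: centre of its underside, z up. Pilot 36 mm across (z 0 to 12 mm), disc 64 mm across (z 12 to 18 mm), round knob 30 mm across (z 18 to 52 mm). Lifts straight out; the knob can be taken from any side.
- cap1: Same as cap0.
- cap2: Same as cap0.
- bin: Open grey parts bin, fixed on the table to the right, 170 (x) by 140 (y) by 55 mm, walls and floor 4 to 5 mm. Origin: centre of its underside.
- tray: White drip tray 85 (x) by 200 (y) by 34 mm, 0.3 kg, on the table in front of the bay. Origin: centre of the underside of the tray proper; x towards the bay. A fin handle in front of it (x -40 to -98 mm), 14 mm thick (y), 42 mm tall, still sticks out when the tray is home. It slides in between the legs with 16 mm of room on each side.
- bar: Retaining bar, 0.22 kg, lying right of the manifold: flat aluminium, 242 mm long (y), 30 mm wide (x), 18 mm tall, ends chamfered underneath; on top in the middle a black grip rib 70 mm long (y), 16 mm thick (x), z 18 to 54 mm. Origin: centre of the underside, z up. Half a turn gives the same.
- bar_rest (a point): Where the bar's origin lies when snapped home: middle of the manifold at the height of the posts' tops (z 130 mm), 4 mm above the handles of filters that are home. Axes as the manifold's.
- clip_left (a joint): Spring leaf clip at the manifold's +y end, hinged at its foot: angle 0 upright (rest), growing as it is pushed outwards, at most 0.3. Its nose, sloped on top, stands 6 mm inwards, 150 to 174 mm above the table. A bar pressed down between the clips with 10 to 20 N spreads both and snaps under the noses, with 2 mm of play above it.
- clip_right (a joint): The same at the manifold's -y end.
- detergent: Blue detergent bottle, 72 mm across, 190 mm tall; bystander. Origin: centre of the underside.
- scoop_cup: Clear measuring cup, 70 mm across, 70 mm tall; bystander. Origin: centre of the underside.
- lint_brush: Lint brush lying on the table; bystander. Origin: underside.
- sheets_box: Small cardboard box 70 x 120 x 50 mm; bystander. Origin: centre of the underside.
- coin_bowl: White coin bowl, 100 mm across, 40 mm tall; bystander. Origin: centre of the underside.
- stain_can: Aluminium can, 54 mm across, 150 mm tall; bystander. Origin: centre of the underside.

How it is judged:
On the way, in this order (a step that is already met when the one before it is completed fails the run):
1. the drip tray is fully home under the manifold (x of tray in the frame of manifold above -0.01 m and y of tray in the frame of manifold between -0.018 and 0.018 m and angle between the x axis of tray and the x axis of manifold, either way round below 0.2 rad and height (world z) of tray below 0.008 m and angle between tray's own z axis and vertical below 0.08 rad), for 0.2 s.
2. every cap is in the bin and every filter is home in a port, flange on the collar (x of cap0 in the frame of bin between -0.085 and 0.085 m and y of cap0 in the frame of bin between -0.07 and 0.07 m and height (world z) of each of cap0, cap1, cap2 below 0.06 m and x of cap1 in the frame of bin between -0.085 and 0.085 m and y of cap1 in the frame of bin between -0.07 and 0.07 m and x of cap2 in the frame of bin between -0.085 and 0.085 m and y of cap2 in the frame of bin between -0.07 and 0.07 m and (horizontal distance between filter0 and port0 below 0.005 m or horizontal distance between filter0 and port1 below 0.005 m or horizontal distance between filter0 and port2 below 0.005 m) and height (world z) of filter0 between 0.05 and 0.0605 m and angle between each of filter0, filter1, filter2's own z axis and vertical below 0.08 rad and (horizontal distance between filter1 and port0 below 0.005 m or horizontal distance between filter1 and port1 below 0.005 m or horizontal distance between filter1 and port2 below 0.005 m) and height (world z) of filter1 between 0.05 and 0.0605 m and (horizontal distance between filter2 and port0 below 0.005 m or horizontal distance between filter2 and port1 below 0.005 m or horizontal distance between filter2 and port2 below 0.005 m) and height (world z) of filter2 between 0.05 and 0.0605 m), for 0.2 s.
3. the retaining bar is snapped under both clips (horizontal distance between bar and bar_rest below 0.01 m and z of bar in the frame of bar_rest between -0.004 and 0.005 m and angle between the y axis of bar and the y axis of manifold, either way round below 0.09 rad and angle between bar's own z axis and vertical below 0.08 rad and value of joint each of clip_left, clip_right below 0.035 rad), for 0.2 s.
At the end, for the whole second after the job is handed in: Tray within 13 mm of its stop and straight; caps in the bin; every filter present within 5 mm of a port axis, upright, within 4.5 mm of its seat; bar level, within 10 mm of its rest and at most 5 mm above the posts, both clips sprung back; everything at rest (all of step 1 and all of step 2 and all of step 3 and linear speed of each of tray, bar, filter0, filter1, filter2, cap0, cap1, cap2 below 0.03 m/s); the robot touches nothing.
It fails at once if a bystander (bottle, cup, brush, box, bowl or can) is pushed more than 5 cm from its place (distance of any of detergent, scoop_cup, lint_brush, sheets_box, coin_bowl, stain_can from where it was at the start of the episode above 0.05 m).
It fails at once if a bystander is knocked over (angle between any of detergent, scoop_cup, sheets_box, coin_bowl, stain_can's own z axis and vertical above 0.6 rad).
Of cap0, cap1, cap2 only 1 to 2 are there at a start; the rules pass over those that are not, and their reading is None.
Of filter0, filter1, filter2 only 2 to 3 are there at a start; the rules pass over those that are not, and their reading is None.
At some moment in a run one of filter0, filter1, filter2, bar may be knocked a few centimetres aside while the robot is not near it.
It also fails if it takes over 210 s, if anything falls off the work surface, if the arm or the gripper's body presses on something with over 40 N, if the wrist force passes 120 N, or if a joint passes its speed limit or range.

ROBOT

A 7-joint arm with a two-finger parallel gripper is mounted at the origin on the work surface. World frame = base frame: x ahead of the robot, y to its left, z up, the work surface at z = 0. Lengths are in m, angles in rad, forces in N, time in s.
With the tool pointing down it reaches from about 0.4 to 0.875 m from the base axis. Payload 4.4 kg.
Tool frame: the origin (TCP) lies midway between the tips of the shut fingers; the grasp point (between the pads) lies 19 mm behind it; z points along the fingers, y is the line along which they close (so a half turn about z gives the same grasp; the last joint's range is limited). The gripper opens to 85 mm and grips with 20 to 120 N. Pads are 22 mm wide; open, the fingers measure 114 mm over their backs; the gripper's body (76 mm by 85 mm) begins 54 mm behind the grasp point. The pads swing forward as they close: fully open they stand 13 mm farther back than shut.
Start: joints at [-1.255, 0.628, 0.038, 1.517, -0.027, 0.996, -0.02], TCP at [0.242, 0.603, 0.196] pointing down, gripper open.
Joint ranges: [-3.06, 3.06], [-0.37, 2.12], [-1.25, 1.32], [0.18, 2.47], [-1.1, 4.24], [0.23, 1.98], [-2.94, 2.94]. Speed limits (rad/s): [2.57, 2.57, 3.14, 3.14, 3.14, 3.14, 3.14].

INTERFACE

Orientations are given as a 3x3 rotation matrix whose columns are the frame's x, y, z axes.
In Python, from rig import arm gives the robot as it stands.
- The arm moves only by the shell command python3 -m pendant 'ROWS' [FORCE]. ROWS is JSON, a list of rows, each a list of 3 entries, a list of its own where there are three numbers: the shift along the tool's x, y, z in mm, then the turn, a rotation vector about the tool's x, y, z in rad, then the gripper command: -1 is shut, 1 is fully open, values between are in proportion. A call has 1 to 20 rows; each row shifts and turns the commanded pose from where the row before left it, along the tool's axes as they then stand; what a row does not reach is not made up. A row lasts 1/8 s, in which the tool goes at most 62.5 mm and 10.7 degrees, less where a joint would pass 70% of its speed; a pose out of reach is approached as far as the arm can. A call is refused whole if a number of a shift passes 62.5 or a number of a turn 0.188, either way. A call with a gripper value outside its range is refused whole. The fingers move at their own pace and stop on an object; FORCE is the grip in N (left out, the last holds). Time passes only in rows, so rows that do not move let the fingers close. It gives the time, the measured TCP pose, the force, the opening and the grip force at its end, in the units of the state.
- arm.read_state(): the state, without advancing time (a new reading comes with each control period).
- arm.get_image(name): name is "scene" or "top" or "wrist"; returns (picture, depth): 480x640x3 uint8, red, green, blue; 480x640 float32, m along the optical axis (not along the pixel's ray), 0 where there is no reading.
- arm.camera_model(name): a dict with "camera_matrix" (3x3 intrinsics, pixels), "world_from_camera" (4x4, takes a point from camera to world coordinates). Camera axes: x right, y up, looking along -z (the intrinsics and any distortion apply to the point x, -y, -z); pixel columns grow to the right and rows downward; lengths in m; the calibration is good to about 2 mm. A picture is of the moment at which its call begins: read the wrist's pose just before it. camera_model takes no time and is no camera call; for the wrist camera it gives the pose at the moment of the call.
- arm.close_job(): hands the job in; it is judged then, once.
Trained networks look in the newest picture that a camera, given by its name, has taken for a name from the list of things; names that differ only in an ending like _2 or _b are one class to them, and where a whole thing is asked for, a point or a joint stands for the part that bears it (a point fixed in the world has none). Each returns a list of dicts, best first, with "confidence" (0 to 1); they miss things now and then, are a little off and sometimes report something else, mostly with a low value. They report only what shows in the picture. A call takes as long as a camera call.
- arm.trace(camera, query): "mask" (480x640 bool, what is visible of it) and "location" ([row, column] in pixels, amid what is visible of it).
- arm.place_of(camera, query): "location" ([row, column] in pixels: a listed point, or the origin of a listed thing).
The state is a dict: "time_s": time; "joints": joint angles; "joint_vel": joint speeds; "tau": joint torques, N m; "tool_pos": TCP position; "orientation": TCP orientation; "force": force on the tool from outside, world axes, zero at the start; "wrist_torque": the same for the moment, N m; "grip_width": opening from 0.0 (shut) to 1.0 (fully open); "finger_force": force on a finger pad.
Only numpy, scipy, OpenCV 4.12 (cv2) and the standard library are available. Lean on these libraries where they do the work, as an engineer would, in place of code of your own. Each camera call takes 0.05 s, during which the arm holds its last target. There are 200 camera calls.

## Working session

There is one attempt and no reset: what is moved stays moved. The work goes in short steps, Python scripts to look and compute and a shell command to move; the robot and the scene stay as the last step left them, time stands still between calls to the robot, and variables do not carry over. Pictures are saved under pics/ and viewed, at most 14 in all, crops included, and the job is handed in when it is done.

```bash
ls; mkdir -p pics; cat > h.py <<'E'
import numpy as np, cv2
from rig import arm
def px2w(cam,rc,z=None,depth=None):
    m=arm.camera_model(cam);K=np.array(m["camera_matrix"]);T=np.array(m["world_from_camera"])
    r,c=rc; d=np.array([(c-K[0,2])/K[0,0],-(r-K[1,2])/K[1,1],-1.0])
    R=T[:3,:3]@d
    s=depth if z is None else (z-T[2,3])/R[2]
    return T[:3,3]+s*R
def cloud(cam,D):
    m=arm.camera_model(cam);K=np.array(m["camera_matrix"]);T=np.array(m["world_from_camera"])
    v,u=np.mgrid[:480,:640]
    P=np.stack([(u-K[0,2])/K[0,0]*D,-(v-K[1,2])/K[1,1]*D,-D],-1)
    return P@T[:3,:3].T+T[:3,3]
def save(n,I): cv2.imwrite("pics/"+n,I[:,:,::-1])
E
python3 - <<'E'
from h import *
np.set_printoptions(precision=3,suppress=True)
I,D=arm.get_image("top");save("top0.png",I)
print(arm.camera_model("top"))
s=arm.read_state();print(s["time_s"],s["tool_pos"],s["orientation"],s["grip_width"],s["force"])
P=cloud("top",D)
for q in ["manifold","port0","port1","port2","filter0","cap0","bin","tray","bar","detergent","scoop_cup","lint_brush","sheets_box","coin_bowl","stain_can","bar_rest","clip_left"]:
    for o in arm.place_of("top",q)[:4]:
        r,c=o["location"]; i,j=min(479,int(r)),min(639,int(c))
        print(q,round(o["confidence"],2),np.round(o["location"],0),P[i,j])
E
```

```text
pics
{'camera_matrix': array([[444.12 ,   0.   , 318.436],
       [  0.   , 444.12 , 239.893],
       [  0.   ,   0.   ,   1.   ]]), 'world_from_camera': array([[ 0.019,  0.996, -0.082,  0.44 ],
       [-1.   ,  0.018, -0.019, -0.03 ],
       [-0.018,  0.082,  0.996,  1.174],
       [ 0.   ,  0.   ,  0.   ,  1.   ]])}
0.05 [0.242 0.603 0.195] [[-0.928  0.373 -0.001]
 [ 0.373  0.928 -0.002]
 [-0.    -0.002 -1.   ]] 0.9980392425708459 [ 0.065 -0.332  0.239]
manifold 0.6 [184. 313.] [0.668 0.007 0.085]
port0 0.88 [178. 317.] [ 0.677 -0.001  0.124]
port0 0.69 [178. 285.] [0.703 0.086 0.003]
port0 0.68 [179. 341.] [ 0.673 -0.061  0.125]
port1 0.88 [178. 317.] [ 0.677 -0.001  0.124]
port1 0.69 [178. 285.] [0.703 0.086 0.003]
port1 0.68 [179. 341.] [ 0.673 -0.061  0.125]
port2 0.88 [178. 317.] [ 0.677 -0.001  0.124]
port2 0.69 [178. 285.] [0.703 0.086 0.003]
port2 0.68 [179. 341.] [ 0.673 -0.061  0.125]
filter0 0.9 [268. 200.] [0.457 0.296 0.042]
filter0 0.84 [243. 161.] [0.517 0.398 0.039]
filter0 0.66 [223. 197.] [0.571 0.31  0.038]
cap0 0.91 [178. 315.] [0.675 0.004 0.121]
cap0 0.76 [178
[... 207 characters left out ...]
bar 0.83 [255. 412.] [ 0.497 -0.242  0.055]
detergent 0.87 [170. 212.] [0.691 0.254 0.12 ]
scoop_cup 0.63 [297. 236.] [0.381 0.209 0.005]
lint_brush 0.73 [321. 172.] [0.317 0.369 0.022]
lint_brush 0.71 [242. 161.] [0.52  0.4   0.041]
sheets_box 0.59 [169. 415.] [ 0.718 -0.25   0.05 ]
coin_bowl 0.87 [314. 466.] [ 0.35  -0.392  0.009]
coin_bowl 0.18 [180. 339.] [ 0.673 -0.056  0.112]
stain_can 0.78 [312. 365.] [ 0.36  -0.117  0.149]
bar_rest 0.7 [169. 312.] [0.697 0.012 0.121]Traceback (most recent call last):
  File "<stdin>", line 8, in <module>
ValueError: it knows: bar, bar_rest, bay, bin, cap, coin_bowl, detergent, filter, lint_brush, manifold, port, scoop_cup, sheets_box, stain_can, tray
```

View pics/top0.png

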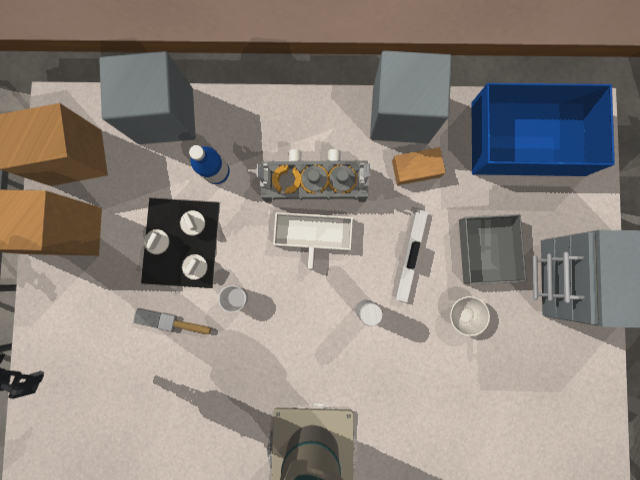

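The top view shows the manifold at about (180,315) with its left port (+y) open and caps in the other two. The tray is at (232,313) with its fin towards the robot, three filters stand on the mat, the bar is at (255,412) and the bin at (250,490).

```bash
cat >> h.py <<'E'
def rect(P,M,lo,hi):
    Q=P[M&(P[...,2]>lo)&(P[...,2]<hi)][:,:2].astype(np.float32)
    (c,s,a)=cv2.minAreaRect(Q*1000); 
    return len(Q),np.round(c,1),np.round(s,1),round(a,1),np.round(1000*np.median(Q,0),1)
E
python3 - <<'E'
from h import *
np.set_printoptions(precision=3,suppress=True)
I,D=arm.get_image("top");P=cloud("top",D)
box=lambda x0,x1,y0,y1:(P[...,0]>x0)&(P[...,0]<x1)&(P[...,1]>y0)&(P[...,1]<y1)
B=box(.58,.8,-.16,.18)
print("man top",rect(P,B,.07,.09)); print("cheeks",rect(P,B,.134,.147)); print("clips",rect(P,B,.15,.18))
M=arm.trace("top","tray")[0]["mask"]; print("tray",rect(P,M,.025,.05)); print("trayfin",rect(P,M&(P[...,0]<.53),.03,.05))
T=box(.42,.61,-.15,.15);print("tray box",rect(P,T,.028,.038)); print("fin",rect(P,T&(P[...,0]<.5),.036,.05))
M=box(.38,.62,-.33,-.17); print("bar",rect(P,M,.012,.025),rect(P,M,.045,.065))
print("bin",rect(P,box(.38,.65,-.56,-.33),.048,.065))
for m in arm.trace("top","filter")[:3]:
    print("filt",m["confidence"],rect(P,m["mask"],.067,.085),rect(P,m["mask"],.03,.045))
# cap knobs
for y0,y1 in((-.03,.035),(-.1,-.035)): print("cap",rect(P,box(.6,.75,y0,y1),.115,.13))
E
```

```text
man top (2866, array([697.5,   5.6]), array([125.1, 267.8]), 1.1, array([682.6,   6. ], dtype=float32))
cheeks (56, array([683.1,   5.1]), array([ 47.7, 252.4]), 0.8, array([677.5, 115.6], dtype=float32))
clips (178, array([683.2,   5.1]), array([ 30.3, 257.6]), 1.2, array([682.5, 122.1], dtype=float32))
tray (529, array([530.2,   9.3]), array([200. , 140.7]), 87.1, array([523. ,  10.5], dtype=float32))
trayfin (259, array([494.3,   9.9]), array([ 68.5, 198.9]), 0.3, array([513.2,  10.3], dtype=float32))
tray box (359, array([535.8,   9. ]), array([200. , 129.5]), 87.1, array([559.8,   9.9], dtype=float32))
fin (85, array([479.2,  11.2]), array([38.3, 12.9]), 0.9, array([480.4,  12. ], dtype=float32))
bar (885, array([ 500.5, -249.9]), array([ 31.3, 241.6]), 76.9, array([ 494.1, -246. ], dtype=float32)) (188, array([ 500. , -249.9]), array([17.1, 69.8]), 77.4, array([ 499.9, -249. ], dtype=float32))
bin (722, array([ 497.9, -469.8]), array([212.6, 177.7]), 3.6, array([ 490.1, -512.8], dtype=float32))
filt 0.85 (103, array([522.4, 410.7]), array([14.3, 41.1]), 64.3, array([522. , 410.3], dtype=float32)) (328, array([522.3, 411.1]), array([62.8, 62.5]), 29.3, array([520.8, 402.6], dtype=float32))
filt 0.71 (99, array([459.9, 309.4]), array([14.6, 41.3]), 60.9, array([461.1, 308.5], dtype=float32)) (313, array([459.4, 309.4]), array([59.8, 62.4]), 22.0, array([459. , 301.7], dtype=float32))
filt 0.59 (91, array([572.9, 319.2]), array([40.5, 13.6]), 29.5, array([573.3, 319.3], dtype=float32)) (340, array([571.7, 318.6]), array([59.8, 62.3]), 48.2, array([570.9, 312.5], dtype=float32))
cap (126, array([682.9,   5.3]), array([28.9, 26.6]), 0.8, array([682.1,   4.3], dtype=float32))
cap (121, array([684.7, -64.4]), array([27.6, 26.6]), 0.7, array([684.1, -65.4], dtype=float32))
```

```bash
python3 - <<'E'
from h import *
I,D=arm.get_image("scene");save("scene0.png",I)
I,D=arm.get_image("top")
save("crop0.png",cv2.resize(I[140:310,130:450],(800,425),interpolation=cv2.INTER_CUBIC))
E
```

```text
(no output)
```

View pics/scene0.png

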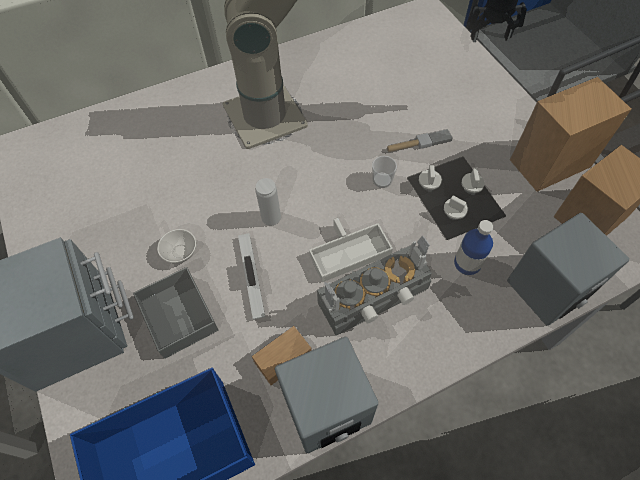

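View pics/crop0.png

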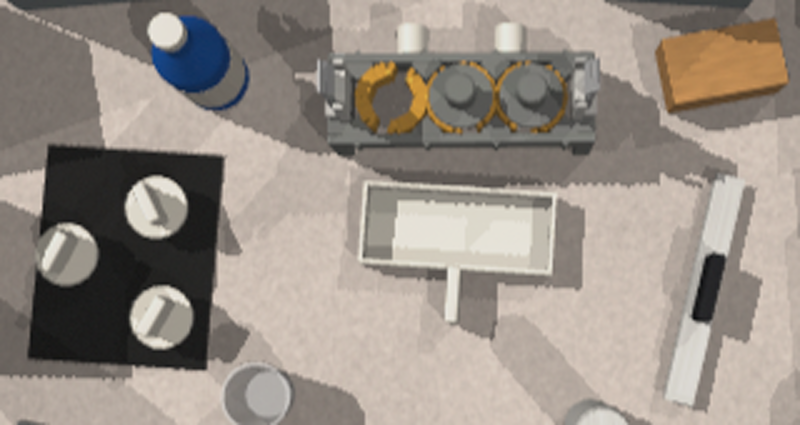

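Views agree: in the crop, port2 (390,97) is empty with slots showing, caps sit at (460,90) and (530,88), and the handles on the mat are clear. I'll plan the tray move.

```bash
cat > plan.py <<'E'
# usage: plan.py x y z yawdeg  (mm; yaw = closing direction, mod 180) ; several waypoints may follow; prints turn then shifts in tool axes
import sys
from h import *
from scipy.spatial.transform import Rotation as Ro
s=arm.read_state();p=np.array(s["tool_pos"])*1000;R=np.array(s["orientation"])
a=list(map(float,sys.argv[1:]))
for k in range(0,len(a),4):
    t=np.array(a[k:k+3]);ps=np.radians(a[k+3]);best=None
    for q in(ps,ps+np.pi):
        y=np.array([np.cos(q),np.sin(q),0]);z=np.array([0,0,-1.]);W=np.c_[np.cross(y,z),y,z]
        r=Ro.from_matrix(R.T@W).as_rotvec()
        if best is None or np.linalg.norm(r)<np.linalg.norm(best[0]):best=(r,W)
    r,W=best;R=W;d=R.T@(t-p);p=t
    n=int(np.ceil(np.abs(r).max()/.185)) or 1;m=int(np.ceil(np.linalg.norm(d)/60)) or 1
    print("turn",np.round(r,3),"=",n,"x",np.round(r/n,3).tolist(),"| then shift",np.round(d,1),"=",m,"x",np.round(d/m,1).tolist())
E
python3 plan.py 473 12 200 87.5 473 12 12 87.5; python3 -c "
from rig import arm;print(arm.read_state()['joints'])"
```

```text
turn [ 0.    -0.    -0.338] = 2 x [0.0, -0.0, -0.169] | then shift [-256.4 -580.6   -4.5] = 11 x [-23.3, -52.8, -0.4]
turn [0. 0. 0.] = 1 x [0.0, 0.0, 0.0] | then shift [  0.   0. 188.] = 4 x [0.0, 0.0, 47.0]
[-1.25480659  0.62841583  0.03849295  1.51740661 -0.02698086  0.99627049
 -0.01996964]
```

```bash
python3 -m pendant '[[[0,0,0],[0,0,-0.169],1],[[0,0,0],[0,0,-0.169],1],[[-23.3,-52.8,-0.4],[0,0,0],1],[[-23.3,-52.8,-0.4],[0,0,0],1],[[-23.3,-52.8,-0.4],[0,0,0],1],[[-23.3,-52.8,-0.4],[0,0,0],1],[[-23.3,-52.8,-0.4],[0,0,0],1],[[-23.3,-52.8,-0.4],[0,0,0],1],[[-23.3,-52.8,-0.4],[0,0,0],1],[[-23.3,-52.8,-0.4],[0,0,0],1],[[-23.3,-52.8,-0.4],[0,0,0],1],[[-23.3,-52.8,-0.4],[0,0,0],1],[[-23.3,-52.8,-0.4],[0,0,0],1],[[0,0,0],[0,0,0],1]]'; python3 plan.py 473 12 200 87.5 473 12 12 87.5;python3 - <<'E'
from h import *
I,D=arm.get_image("wrist");save("w1.png",I);print(arm.camera_model("wrist"))
P=cloud("wrist",D);m=(P[...,2]>.038)&(P[...,2]<.048)&(P[...,0]<.52)&(P[...,0]>.44)&(abs(P[...,1])<.05)
print(rect(P,m,.03,.05))
E
```

```text
time_s: 2.85
tool_pos: [0.4743, 0.0063, 0.2001]
orientation: [[-0.999, 0.053, 0.002], [0.053, 0.999, -0.002], [-0.002, -0.002, -1.0]]
force: [-1.1, 0.1, -0.1]
grip_width: 0.998
finger_force: 0.0
turn [-0.002  0.002 -0.01 ] = 1 x [-0.002, 0.002, -0.01] | then shift [1.6 5.6 0.1] = 1 x [1.6, 5.6, 0.1]
turn [0. 0. 0.] = 1 x [0.0, 0.0, 0.0] | then shift [  0.   0. 188.] = 4 x [0.0, 0.0, 47.0]
{'camera_matrix': array([[413.4944024 ,   0.        , 314.39321149],
       [  0.        , 413.4944024 , 244.96461447],
       [  0.        ,   0.        ,   1.        ]]), 'world_from_camera': array([[ 0.0487746 , -0.95264623, -0.30014364,  0.39752502],
       [ 0.99880674,  0.04577483,  0.01702244,  0.01296531],
       [-0.00247734, -0.30061575,  0.95374212,  0.37993786],
       [ 0.        ,  0.        ,  0.        ,  1.        ]])}
(1104, array([487.6,  15.8]), array([13.8, 57.3]), 87.9, array([486.4,  15.9], dtype=float32))
```

View pics/w1.png

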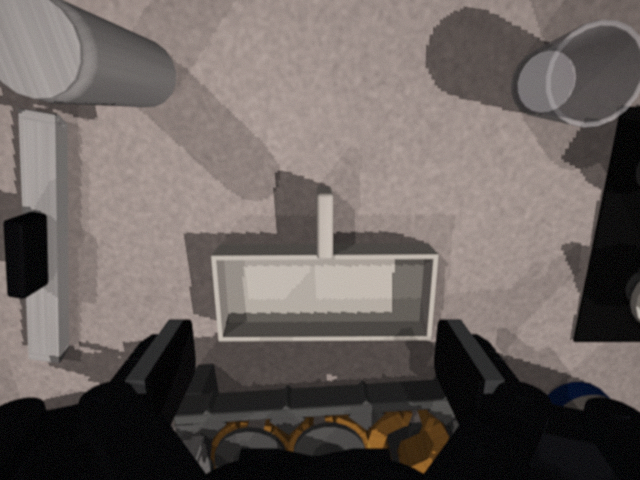

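The fin shows in the wrist view at (225,325), between the open fingers' line; measured centre is (488,16). Descend and grip.

```bash
python3 -m pendant '[[[2,7.5,47],[-0.002,0.002,-0.01],1],[[0,0,47],[0,0,0],1],[[0,0,47],[0,0,0],1],[[0,0,47],[0,0,0],1],[[0,0,0],[0,0,0],-1],[[0,0,0],[0,0,0],-1],[[0,0,0],[0,0,0],-1],[[0,0,0],[0,0,0],-1],[[0,0,0],[0,0,0],-1],[[0,0,0],[0,0,0],-1]]' 40; python3 plan.py 572 7 13 90 601 4 13 91
```

```text
time_s: 4.15
tool_pos: [0.4711, 0.0196, 0.0123]
orientation: [[-0.999, 0.034, -0.001], [0.034, 0.999, 0.002], [0.001, 0.002, -1.0]]
force: [-0.5, 0.6, -0.3]
grip_width: 0.0
finger_force: 0.0
turn [ 0.002 -0.001 -0.034] = 1 x [0.002, -0.001, -0.034] | then shift [-100.9  -12.6   -0.7] = 2 x [-50.5, -6.3, -0.4]
turn [ 0.     0.    -0.017] = 1 x [0.0, 0.0, -0.017] | then shift [-28.9  -3.5   0. ] = 1 x [-28.9, -3.5, 0.0]
```

```bash
python3 - <<'E'
from h import *
I,D=arm.get_image("wrist");save("w2.png",I)
s=arm.read_state();print(s["grip_width"],s["finger_force"],s["tool_pos"])
I,D=arm.get_image("top");P=cloud("top",D)
T=(P[...,0]>.42)&(P[...,0]<.62)&(abs(P[...,1])<.15);print("tray box",rect(P,T&(P[...,0]>.52),.028,.038))
E
```

```text
-0.0004012383207719986 0.0 [0.47093121 0.01958668 0.01209732]
tray box (212, array([564.2,   7.4]), array([199.7,  72.4]), 87.3, array([595.4,   2.2], dtype=float32))
```

View pics/w2.png

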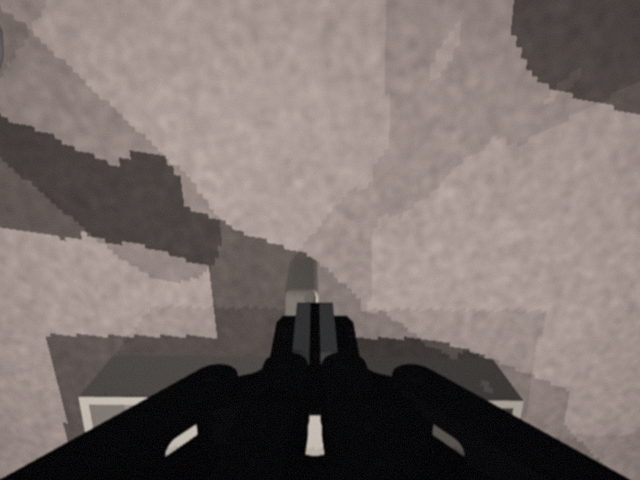

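```bash
python3 - <<'E'
from h import *
np.set_printoptions(precision=3,suppress=True)
I,D=arm.get_image("wrist");P=cloud("wrist",D)
for r in (245,260,275,290,300,320,340): print(r,[(c,(1000*P[r,c]).round().astype(int).tolist()) for c in (292,304,314,330)])
m=arm.camera_model("wrist");T=np.array(m["world_from_camera"]);K=m["camera_matrix"]
for w in ([.471,.0196,.012],[.471,.0196,.042],[.46,.0126,.042]):
    q=T[:3,:3].T@(np.array(w)-T[:3,3]);print(w,K[1,2]-K[1,1]*q[1]/-q[2]*1,K[0,2]+K[0,0]*q[0]/-q[2])
E
```

```text
245 [(292, [455, 9, 1]), (304, [454, 14, 3]), (314, [455, 19, 1]), (330, [455, 27, 1])]
260 [(292, [460, 9, 7]), (304, [461, 14, 7]), (314, [461, 19, 7]), (330, [463, 27, 2])]
275 [(292, [460, 10, 26]), (304, [461, 15, 26]), (314, [461, 19, 26]), (330, [471, 27, 2])]
290 [(292, [461, 10, 41]), (304, [461, 15, 40]), (314, [461, 19, 41]), (330, [479, 26, 2])]
300 [(292, [464, 10, 44]), (304, [464, 15, 43]), (314, [465, 19, 43]), (330, [484, 26, 2])]
320 [(292, [464, 11, 61]), (304, [461, 16, 67]), (314, [461, 19, 67]), (330, [461, 24, 67])]
340 [(292, [465, 12, 73]), (304, [461, 16, 80]), (314, [461, 19, 79]), (330, [460, 24, 81])]
[0.471, 0.0196, 0.012] 284.1930937662522 315.87979644881267
[0.471, 0.0196, 0.042] 313.28113316819713 316.13424187497645
[0.46, 0.0126, 0.042] 288.51203379467484 297.43458943380085
```

```bash
python3 - <<'E'
from h import *
I,D=arm.get_image("wrist");P=cloud("wrist",D)
c=np.clip(I[230:400,200:430].astype(float)*2.2,0,255).astype(np.uint8)
save("w3.png",cv2.resize(c,(690,510),interpolation=cv2.INTER_CUBIC))
for r in range(296,400,8): print(r,(1000*P[r,[285,300,310,320,330,340]]).round().astype(int).tolist())
E
```

```text
296 [[463, 8, 43], [463, 14, 43], [463, 17, 43], [482, 21, 1], [482, 26, 1], [483, 31, 0]]
304 [[466, 7, 42], [460, 14, 55], [461, 18, 54], [460, 21, 55], [461, 25, 55], [487, 31, 1]]
312 [[470, 7, 42], [461, 14, 61], [460, 18, 62], [460, 21, 62], [461, 25, 62], [491, 31, 2]]
320 [[464, 9, 60], [460, 14, 68], [461, 18, 67], [461, 21, 67], [460, 24, 69], [465, 28, 60]]
328 [[464, 9, 65], [461, 15, 73], [461, 18, 72], [461, 21, 73], [461, 24, 73], [465, 28, 65]]
336 [[465, 9, 70], [461, 15, 77], [461, 18, 77], [460, 21, 79], [461, 24, 78], [465, 28, 70]]
344 [[464, 10, 76], [461, 15, 83], [460, 18, 83], [460, 21, 83], [461, 24, 83], [465, 27, 76]]
352 [[459, 11, 89], [461, 15, 86], [461, 18, 87], [461, 21, 86], [461, 24, 86], [460, 27, 88]]
360 [[458, 11, 95], [460, 15, 92], [463, 18, 87], [463, 21, 87], [460, 24, 93], [458, 26, 95]]
368 [[459, 11, 97], [460, 15, 96], [466, 18, 87], [465, 21, 88], [395, 21, 192], [459, 26, 97]]
376 [[460, 12, 99], [459, 16, 100], [469, 18, 87], [468, 21, 88], [459, 23, 100], [460, 26, 100]]
384 [[460, 12, 103], [459, 16, 104], [472, 18, 87], [469, 21, 90], [459, 23, 104], [460, 26, 103]]
392 [[460, 12, 106], [460, 16, 106], [475, 17, 87], [472, 21, 91], [460, 23, 106], [460, 26, 106]]
```

View pics/w3.png

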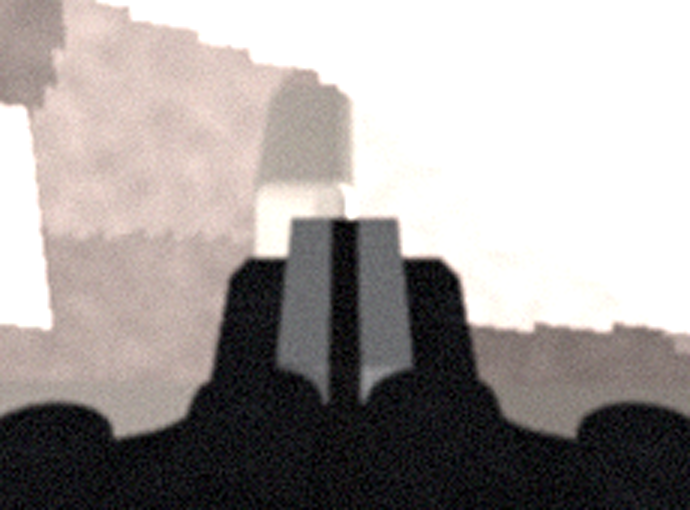

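The close-up shows the grey pad tips ending at (303,315), at z≈52 mm, above the fin, although the TCP reads z=12. So the real tips are about 40 mm above the reported TCP. I'll open, centre on the fin and check the finger depth before going lower.

```bash
python3 -m pendant '[[[0,-4.5,0],[0,0,0],1],[[0,0,0],[0,0,0],1],[[0,0,0],[0,0,0],1],[[0,0,8],[0,0,0],1],[[0,0,8],[0,0,0],1],[[0,0,0],[0,0,0],1]]'; python3 - <<'E'
from h import *
np.set_printoptions(precision=3,suppress=True)
s=arm.read_state();print(s["tool_pos"],s["joints"],s["force"],s["grip_width"])
I,D=arm.get_image("wrist");save("w4.png",I);P=cloud("wrist",D)
# lowest points near fingers
for sgn in(-1,1):
    y=P[...,1]-.016
    m=(D>0)&(y*sgn>.03)&(y*sgn<.07)&(P[...,0]>.45)&(P[...,0]<.49)&(P[...,2]>.012)&(P[...,2]<.2)
    print(sgn,m.sum(),np.percentile(P[m],[0,2,50],axis=0) if m.any() else None)
print(arm.camera_model("wrist")["world_from_camera"])
E
```

```text
time_s: 5.1
tool_pos: [0.4699, 0.0152, -0.005]
orientation: [[-0.999, 0.034, -0.004], [0.034, 0.999, 0.002], [0.004, 0.002, -1.0]]
force: [0.0, -0.2, 0.5]
grip_width: 1.002
finger_force: 0.0
[ 0.47   0.015 -0.005] [-0.089  0.736 -0.001  2.153 -0.006  0.256  1.453] [ 0.048 -0.238  0.521] 1.0024608657005656
-1 18084 [[ 0.452 -0.054  0.044]
 [ 0.453 -0.052  0.052]
 [ 0.459 -0.033  0.098]]
1 18277 [[0.454 0.046 0.045]
 [0.455 0.047 0.052]
 [0.462 0.064 0.098]]
[[ 0.033 -0.954 -0.297  0.395]
 [ 0.999  0.032  0.01   0.017]
 [-0.    -0.297  0.955  0.176]
 [ 0.     0.     0.     1.   ]]
```

```bash
python3 -m pendant '[[[-17,-1.5,0],[0,-0.003,0],1],[[0,0,8],[0,0,0],1],[[0,0,8],[0,0,0],1],[[0,0,0],[0,0,0],-1],[[0,0,0],[0,0,0],-1],[[0,0,0],[0,0,0],-1],[[0,0,0],[0,0,0],-1],[[0,0,0],[0,0,0],-1],[[0,0,0],[0,0,0],-1]]' 40; python3 plan.py 550 9 -21 90 614 4 -21 91; python3 -c "
from rig import arm;print(arm.read_state()['joints'])"
```

```text
time_s: 6.28
tool_pos: [0.4877, 0.0131, -0.0199]
orientation: [[-0.999, 0.034, 0.001], [0.034, 0.999, 0.002], [-0.001, 0.002, -1.0]]
force: [-0.6, 0.2, 5.7]
grip_width: 0.152
finger_force: 39.7
turn [ 0.002  0.001 -0.034] = 1 x [0.002, 0.001, -0.034] | then shift [-62.3  -4.1   1.1] = 2 x [-31.1, -2.0, 0.6]
turn [ 0.     0.    -0.017] = 1 x [0.0, 0.0, -0.017] | then shift [-63.9  -6.1   0. ] = 2 x [-32.0, -3.1, 0.0]
[-8.13228362e-02  7.74427639e-01 -2.32555236e-03  2.11439748e+00
 -9.18298751e-04  2.51192438e-01  1.45482665e+00]
```

```bash
python3 -m pendant '[[[-15,-1,0],[0,0,-0.017],-1],[[-15,-1,0],[0,0,-0.017],-1],[[-20,-1,0],[0,0,-0.017],-1],[[-20,-1.5,0],[0,0,0],-1],[[-20,-1.5,0],[0,0,0],-1],[[-18,-1.5,0],[0,0,0],-1],[[-12,-1,0],[0,0,0],-1],[[0,0,0],[0,0,0],-1]]'; python3 - <<'E'
from h import *
I,D=arm.get_image("top");P=cloud("top",D)
print(rect(P,(P[...,0]>.54)&(P[...,0]<.64)&(abs(P[...,1])<.12),.026,.040))
E
```

```text
time_s: 7.28
tool_pos: [0.6077, 0.005, -0.0199]
orientation: [[-1.0, -0.017, 0.001], [-0.017, 1.0, 0.002], [-0.001, 0.002, -1.0]]
force: [0.2, -0.1, 4.6]
grip_width: 0.157
finger_force: 40.0
(54, array([637.3,   3.3]), array([  5.4, 197.9]), 0.9, array([637. , -56.6], dtype=float32))
```

```bash
python3 -m pendant '[[[-4,0,0],[0,0,0],-1],[[-3,0,0],[0,0,0],-1],[[-2,0,0],[0,0,0],-1],[[0,0,0],[0,0,0],-1]]'; python3 -m pendant '[[[0,0,0],[0,0,0],0],[[0,0,0],[0,0,0],0],[[0,0,0],[0,0,0],0],[[20,0,-30],[0,0,0],1],[[10,0,-50],[0,0,0],1],[[0,0,-60],[0,0,0],1],[[0,0,-60],[0,0,0],1],[[0,0,0],[0,0,0],1]]'; python3 - <<'E'
from h import *
I,D=arm.get_image("wrist");save("w5.png",I);P=cloud("wrist",D)
print(rect(P,(P[...,0]>.54)&(P[...,0]<.635)&(abs(P[...,1])<.05),.038,.048))
B=(P[...,0]>.6)&(P[...,0]<.74)&(abs(P[...,1])<.16);print("edge",rect(P,B,.076,.086))
for y0,y1 in((-.03,.035),(-.1,-.035)): print("cap",rect(P,B&(P[...,1]>y0)&(P[...,1]<y1),.115,.13))
E
```

```text
time_s: 7.82
tool_pos: [0.6134, 0.0051, -0.0199]
orientation: [[-1.0, -0.017, -0.005], [-0.017, 1.0, 0.002], [0.005, 0.002, -1.0]]
force: [-5.8, -0.8, 9.0]
grip_width: 0.156
finger_force: 40.7
time_s: 8.82
tool_pos: [0.5905, 0.0044, 0.1852]
orientation: [[-1.0, -0.017, 0.012], [-0.017, 1.0, 0.002], [-0.012, 0.002, -1.0]]
force: [0.9, 0.2, -1.2]
grip_width: 0.996
finger_force: 0.0
(1009, array([609.2,   4. ]), array([51.8, 13.7]), 0.6, array([608.4,   3.9], dtype=float32))
edge (17287, array([686.2,   6.6]), array([108.4, 268.7]), 0.9, array([657.2,  22.1], dtype=float32))
cap (1362, array([681.7,   6.7]), array([29.5, 29.4]), 85.7, array([679.8,   6.6], dtype=float32))
cap (1369, array([683.2, -62.7]), array([28.9, 30.1]), 73.6, array([681.4, -62.3], dtype=float32))
```

View pics/w5.png

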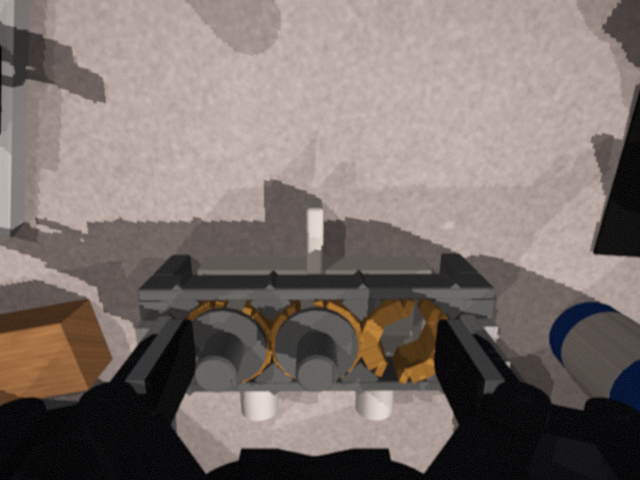

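Tray is home: its fin tip at (210,315) puts the origin about 1.5 mm short of the manifold's. The caps' knobs are at (372,217) and (372,317), port2 at (340,403). Next are the caps.

```bash
python3 - <<'E'
from h import *
I,D=arm.get_image("top");P=cloud("top",D)
print("bin",rect(P,(P[...,0]>.39)&(P[...,0]<.62)&(P[...,1]>-.53)&(P[...,1]<-.34),.045,.062))
E
python3 plan.py 684 -63.5 185 50 684 -63.5 53 50
```

```text
bin (609, array([ 518. , -451.6]), array([170.3, 143.6]), 3.9, array([ 520. , -459.8], dtype=float32))
turn [0.003 0.001 0.715] = 4 x [0.001, 0.0, 0.179] | then shift [-118.2   10.7   -4.6] = 2 x [-59.1, 5.3, -2.3]
turn [0. 0. 0.] = 1 x [0.0, 0.0, 0.0] | then shift [  0.   0. 132.] = 3 x [0.0, 0.0, 44.0]
```

```bash
python3 -m pendant '[[[0,0,0],[0.001,0,0.179],1],[[0,0,0],[0.001,0,0.179],1],[[0,0,0],[0.001,0,0.179],1],[[0,0,0],[0,0,0.179],1],[[-59,5,0],[0,0,0],1],[[-59,5,0],[0,0,0],1],[[0,0,0],[0,0,0],1]]'; python3 plan.py 684 -63.5 185 50 684 -63.5 53 50
```

```text
time_s: 9.8
tool_pos: [0.6843, -0.0688, 0.1765]
orientation: [[-0.762, 0.647, -0.002], [0.647, 0.762, -0.004], [-0.001, -0.005, -1.0]]
force: [-1.0, 0.0, -0.7]
grip_width: 0.998
finger_force: 0.0
turn [-0.005  0.001 -0.006] = 1 x [-0.005, 0.001, -0.006] | then shift [ 3.6  3.9 -8.5] = 1 x [3.6, 3.9, -8.5]
turn [0. 0. 0.] = 1 x [0.0, 0.0, 0.0] | then shift [  0.   0. 132.] = 3 x [0.0, 0.0, 44.0]
```

```bash
python3 -m pendant '[[[3.5,4,30],[-0.005,0,0],1],[[0,0,45],[0,0,0],1],[[0,0,48],[0,0,0],1],[[0,0,0],[0,0,0],-1],[[0,0,0],[0,0,0],-1],[[0,0,0],[0,0,0],-1],[[0,0,0],[0,0,0],-1],[[0,0,0],[0,0,0],-1]]' 30; python3 plan.py 684 -63.5 200 50 560 -452 200 50 560 -452 0 50 
```

```text
time_s: 10.8
tool_pos: [0.6851, -0.0585, 0.0595]
orientation: [[-0.766, 0.643, 0.008], [0.643, 0.766, 0.003], [-0.004, 0.007, -1.0]]
force: [0.2, 0.5, 7.8]
grip_width: 0.338
finger_force: 30.1
turn [ 0.007  0.004 -0.001] = 1 x [0.007, 0.004, -0.001] | then shift [  -2.3   -4.5 -140.5] = 3 x [-0.8, -1.5, -46.8]
turn [0. 0. 0.] = 1 x [0.0, 0.0, 0.0] | then shift [-154.7 -377.3    0. ] = 7 x [-22.1, -53.9, 0.0]
turn [0. 0. 0.] = 1 x [0.0, 0.0, 0.0] | then shift [  0.   0. 200.] = 4 x [0.0, 0.0, 50.0]
```

```bash
python3 -m pendant '[[[0,0,-25],[0.004,0,0],-1],[[0,0,-50],[0.003,0.004,0],-1],[[0,0,-50],[0,0,0],-1],[[-22,-54,0],[0,0,0],-1],[[-22,-54,0],[0,0,0],-1],[[-22,-54,0],[0,0,0],-1],[[-22,-54,0],[0,0,0],-1],[[-22,-54,0],[0,0,0],-1],[[-22,-54,0],[0,0,0],-1],[[-22,-54,0],[0,0,0],-1],[[0,0,0],[0,0,0],-1],[[0,0,0],[0,0,0],-1]]'; python3 plan.py 560 -452 185 50 560 -452 12 50 560 -452 190 50 683 7 190 50
```

```text
time_s: 12.3
tool_pos: [0.5584, -0.4463, 0.1827]
orientation: [[-0.765, 0.644, -0.003], [0.644, 0.765, 0.001], [0.003, -0.001, -1.0]]
force: [0.4, 1.0, -0.7]
grip_width: 0.338
finger_force: 30.0
turn [-0.001 -0.003 -0.001] = 1 x [-0.001, -0.003, -0.001] | then shift [-4.8 -3.3 -2.3] = 1 x [-4.8, -3.3, -2.3]
turn [0. 0. 0.] = 1 x [0.0, 0.0, 0.0] | then shift [  0.   0. 173.] = 3 x [0.0, 0.0, 57.7]
turn [0. 0. 0.] = 1 x [0.0, 0.0, 0.0] | then shift [   0.    0. -178.] = 3 x [0.0, 0.0, -59.3]
turn [0. 0. 0.] = 1 x [0.0, 0.0, 0.0] | then shift [200.8 430.7   0. ] = 8 x [25.1, 53.8, 0.0]
```

```bash
python3 -m pendant '[[[-4,-3,50],[0,0,0],-1],[[0,0,60],[0,0,0],-1],[[0,0,60],[0,0,0],-1],[[0,0,0],[0,0,0],-1],[[0,0,0],[0,0,0],0.2],[[0,0,0],[0,0,0],0.2],[[0,0,0],[0,0,0],0.2],[[0,0,-58],[0,0,0],0.2],[[0,0,-58],[0,0,0],0.6],[[0,0,-58],[0,0,0],1],[[25,54,0],[0,0,0],1],[[25,54,0],[0,0,0],1],[[25,54,0],[0,0,0],1],[[25,54,0],[0,0,0],1],[[25,54,0],[0,0,0],1],[[25,54,0],[0,0,0],1],[[25,54,0],[0,0,0],1],[[25,54,0],[0,0,0],1],[[0,0,0],[0,0,0],1],[[0,0,0],[0,0,0],1]]'; python3 - <<'E'
from h import *
I,D=arm.get_image("top");save("t2.png",I);P=cloud("top",D)
M=(P[...,0]>.44)&(P[...,0]<.6)&(P[...,1]>-.51)&(P[...,1]<-.39)
print(rect(P,M,.015,.07), (P[M][:,2]).max())
E
python3 plan.py 683 6.5 185 50 683 6.5 56 50
```

```text
time_s: 14.8
tool_pos: [0.6842, 0.007, 0.187]
orientation: [[-0.766, 0.643, -0.003], [0.643, 0.766, -0.001], [0.002, -0.003, -1.0]]
force: [-0.5, -0.9, 0.1]
grip_width: 0.998
finger_force: 0.0
(577, array([ 565.3, -450.5]), array([ 68.9, 119.7]), 0.9, array([ 563.9, -446.6], dtype=float32)) 0.06238233968589779
turn [-0.003 -0.002 -0.003] = 1 x [-0.003, -0.002, -0.003] | then shift [ 1.5 -0.   1.9] = 1 x [1.5, -0.0, 1.9]
turn [0. 0. 0.] = 1 x [0.0, 0.0, 0.0] | then shift [  0.   0. 129.] = 3 x [0.0, 0.0, 43.0]
```

```bash
python3 -m pendant '[[[1.5,0,35],[0,0,0],1],[[0,0,45],[0,0,0],1],[[0,0,49],[0,0,0],1],[[0,0,0],[0,0,0],1],[[0,0,0],[0,0,0],-1],[[0,0,0],[0,0,0],-1],[[0,0,0],[0,0,0],-1],[[0,0,0],[0,0,0],-1],[[0,0,0],[0,0,0],-1],[[0,0,-25],[0,0,0],-1],[[0,0,-50],[0,0,0],-1],[[0,0,-50],[0,0,0],-1],[[0,0,0],[0,0,0],-1]]'; python3 plan.py 478 -450 183 50
```

```text
time_s: 16.48
tool_pos: [0.6864, 0.0084, 0.1874]
orientation: [[-0.766, 0.643, 0.006], [0.643, 0.766, 0.0], [-0.004, 0.004, -1.0]]
force: [-0.1, -0.3, -0.6]
grip_width: 0.334
finger_force: 29.8
turn [ 0.004  0.004 -0.001] = 1 x [0.004, 0.004, -0.001] | then shift [-135.  -485.1    4.4] = 9 x [-15.0, -53.9, 0.5]
```

```bash
python3 -m pendant '[[[-15,-54,0],[0.004,0.004,0],-1],[[-15,-54,0],[0,0,0],-1],[[-15,-54,0],[0,0,0],-1],[[-15,-54,0],[0,0,0],-1],[[-15,-54,0],[0,0,0],-1],[[-15,-54,0],[0,0,0],-1],[[-15,-54,0],[0,0,0],-1],[[-15,-54,0],[0,0,0],-1],[[-15,-53,0],[0,0,0],-1],[[0,0,0],[0,0,0],-1],[[0,0,55],[0,0,0],-1],[[0,0,60],[0,0,0],-1],[[0,0,60],[0,0,0],-1],[[0,0,0],[0,0,0],-1],[[0,0,0],[0,0,0],0.2],[[0,0,0],[0,0,0],0.2],[[0,0,0],[0,0,0],0.2],[[0,0,-58],[0,0,0],0.2],[[0,0,-58],[0,0,0],0.6],[[0,0,-58],[0,0,0],1]]'; python3 plan.py 560 6 220 91
```

```text
time_s: 18.98
tool_pos: [0.4745, -0.4498, 0.1864]
orientation: [[-0.765, 0.643, -0.008], [0.643, 0.765, -0.002], [0.005, -0.006, -1.0]]
force: [1.1, -1.0, 0.2]
grip_width: 0.976
finger_force: 0.0
turn [-0.004 -0.007 -0.716] = 4 x [-0.001, -0.002, -0.179] | then shift [-93.5 454.2 -33.6] = 8 x [-11.7, 56.8, -4.2]
```

```bash
python3 -m pendant '[[[0,0,-8],[-0.001,-0.002,-0.179],1],[[0,0,-8],[-0.001,-0.002,-0.179],1],[[0,0,-8],[-0.001,-0.002,-0.179],1],[[0,0,-8],[-0.001,-0.001,-0.179],1],[[-11.7,56.8,0],[0,0,0],1],[[-11.7,56.8,0],[0,0,0],1],[[-11.7,56.8,0],[0,0,0],1],[[-11.7,56.8,0],[0,0,0],1],[[-11.7,56.8,0],[0,0,0],1],[[-11.7,56.8,0],[0,0,0],1],[[-11.7,56.8,0],[0,0,0],1],[[-11.7,56.8,0],[0,0,0],1],[[0,0,0],[0,0,0],1],[[0,0,0],[0,0,0],1],[[0,0,0],[0,0,0],1]]'; cat > slots.py <<'E'
from h import *
def slots(ports,cam="wrist",I=None):
    # rectify plane z=82 mm around each port, 2 px/mm
    m=arm.camera_model(cam);K=np.array(m["camera_matrix"]);T=np.array(m["world_from_camera"])
    out=[]
    for x,y in ports:
        g=np.arange(-45,45.1,.5);X,Y=np.meshgrid(g,g)
        W=np.stack([x+X,y+Y,82+0*X],-1)/1000
        q=(W-T[:3,3])@T[:3,:3]
        u=K[0,2]+K[0,0]*q[...,0]/-q[...,2];v=K[1,2]-K[1,1]*q[...,1]/-q[...,2]
        J=cv2.remap(I,u.astype(np.float32),v.astype(np.float32),cv2.INTER_LINEAR)
        h=cv2.cvtColor(J,cv2.COLOR_RGB2HSV);o=((h[...,1]>90)&(h[...,2]>60)).astype(float)
        out.append((J,o))
    return out
E
python3 - <<'E'
from slots import *
I,D=arm.get_image("wrist");P=cloud("wrist",D)
ps=[(683.3,-64),(682.3,6),(681.1,76)]
res=slots(ps,I=I);save("ports.png",np.vstack([np.hstack([r[0] for r in res]),np.hstack([np.repeat((r[1]*255).astype(np.uint8)[...,None],3,2) for r in res])]))
th=np.radians(np.arange(-90,90,2))
g=np.arange(-45,45.1,.5);X,Y=np.meshgrid(g,g)
for (x,y),(J,o) in zip(ps,res):
    best=None
    for dx in range(-5,6):
      for dy in range(-5,6):
        r=np.hypot(X-dx,Y-dy)
        for a in range(-45,46,1):
            c,s=np.cos(np.radians(a)),np.sin(np.radians(a));u=(X-dx)*c+(Y-dy)*s;w=-(X-dx)*s+(Y-dy)*c
            hole=(r<21.5)|((abs(w)<7.5)&(abs(u)<35));reg=r<33
            sc=-(np.abs(o-(~hole))*reg).sum()
            if best is None or sc>best[0]:best=(sc,a,dx,dy)
    print((x,y),best)
M=arm.trace("wrist","filter")
for m in M[:3]: print(m["confidence"],rect(P,m["mask"],.067,.085))
E
python3 plan.py 459 309 190 61
```

```text
time_s: 20.85
tool_pos: [0.5602, 0.0042, 0.2158]
orientation: [[-1.0, -0.014, -0.001], [-0.014, 1.0, -0.0], [0.001, -0.0, -1.0]]
force: [-0.4, -0.3, -1.1]
grip_width: 1.002
finger_force: 0.0
(683.3, -64) (np.float64(-2245.0), -12, 4, 1)
(682.3, 6) (np.float64(-1855.0), 16, 3, 1)
(681.1, 76) (np.float64(-1341.0), -18, 4, 0)
0.92 (0, array([0., 0.]), array([0., 0.]), 0.0, array([nan, nan], dtype=float32))
turn [-0.    -0.002  0.52 ] = 3 x [-0.0, -0.001, 0.173] | then shift [236.2 217.2  25.5] = 6 x [39.4, 36.2, 4.3]
  return _methods._mean(a, axis=axis, dtype=dtype,
  ret = um.true_divide(
```

View pics/ports.png

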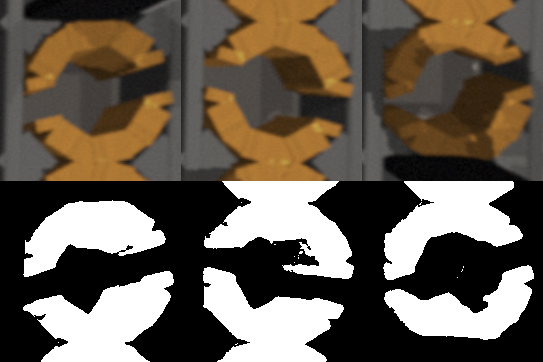

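```bash
cat >> slots.py <<'E'
def fit(ps,I,cam):
    g=np.arange(-45,45.1,.5);X,Y=np.meshgrid(g,g)
    for (x,y),(J,o) in zip(ps,slots(ps,cam,I)):
        best=(1e9,)
        for dx in np.arange(-6,6.1,1):
          for dy in np.arange(-6,6.1,1):
            r=np.hypot(X-dx,Y-dy);reg=(abs(Y-dy)<28)&(r<43)&(r>19)
            for a in range(-40,41,2):
                c,s=np.cos(np.radians(a)),np.sin(np.radians(a));u=(X-dx)*c+(Y-dy)*s;w=-(X-dx)*s+(Y-dy)*c
                col=(r>21.5)&(r<37)&~((abs(w)<7.5)&(abs(u)<35))
                e=(abs(o-col)*reg).sum()
                if e<best[0]:best=(e,a,x+dx,y+dy)
        print(cam,best)
E
python3 - <<'E'
from slots import *
ps=[(683.3,-64),(682.3,6),(681.1,76)]
I,D=arm.get_image("wrist");fit(ps,I,"wrist")
I,D=arm.get_image("top");fit(ps,I,"top")
P=cloud("top",D)
for m in arm.trace("top","filter")[:4]: print(m["confidence"],rect(P,m["mask"],.067,.085))
E
```

```text
wrist (np.float64(1689.0), -12, np.float64(687.3), np.float64(-63.0))
wrist (np.float64(1727.0), 18, np.float64(685.3), np.float64(7.0))
wrist (np.float64(1653.0), -18, np.float64(684.1), np.float64(77.0))
top (np.float64(3521.0), -14, np.float64(684.3), np.float64(-65.0))
top (np.float64(7186.0), 6, np.float64(680.3), np.float64(0.0))
top (np.float64(7238.0), -34, np.float64(675.1), np.float64(70.0))
0.68 (103, array([522.6, 411. ]), array([15.3, 41.1]), 64.9, array([522.1, 410.5], dtype=float32))
0.58 (581, array([698.7,   5.8]), array([125., 266.]), 0.6, array([666.8, -85.2], dtype=float32))
0.56 (98, array([459.7, 309.2]), array([15. , 41.2]), 63.9, array([459. , 308.7], dtype=float32))
0.56 (98, array([609. , 299.2]), array([40.2, 14.4]), 26.6, array([609.4, 298.5], dtype=float32))
```

The ports picture shows slot directions of about −12°, +17° and −18° for port0, 1 and 2. The third filter has been knocked to (609,299). Now filter A at (459.5,309).

```bash
python3 -m pendant '[[[0,0,0],[0,-0.001,0.165],1],[[0,0,0],[0,-0.001,0.165],1],[[0,0,0],[0,0,0.165],1],[[39.4,36.2,10],[0,0,0],1],[[39.4,36.2,10],[0,0,0],1],[[39.4,36.2,5],[0,0,0],1],[[39.4,36.2,0],[0,0,0],1],[[39.4,36.2,0],[0,0,0],1],[[39.4,36.2,0],[0,0,0],1],[[0,0,0],[0,0,0],1],[[0,0,0],[0,0,0],1],[[0,0,0],[0,0,0],1]]'; python3 plan.py 459.5 309.5 190 62.5 459.5 309.5 6 62.5
python3 - <<'E'
from h import *
I,D=arm.get_image("wrist");P=cloud("wrist",D)
M=(abs(P[...,0]-.46)<.06)&(abs(P[...,1]-.31)<.05);print(rect(P,M,.066,.08))
E
```

```text
time_s: 22.6
tool_pos: [0.4512, 0.3061, 0.1904]
orientation: [[-0.887, 0.462, 0.0], [0.462, 0.887, -0.0], [-0.0, -0.0, -1.0]]
force: [0.0, -0.3, 0.3]
grip_width: 0.996
finger_force: 0.0
turn [-0.     0.    -0.001] = 1 x [-0.0, 0.0, -0.001] | then shift [-5.8  6.9  0.4] = 1 x [-5.8, 6.9, 0.4]
turn [0. 0. 0.] = 1 x [0.0, 0.0, 0.0] | then shift [  0.   0. 184.] = 4 x [0.0, 0.0, 46.0]
(1043, array([460.3, 311.9]), array([14.1, 41.5]), 61.7, array([458.8, 312.4], dtype=float32))
```

```bash
python3 -m pendant '[[[-5.5,8.4,46],[0,0,0],1],[[0,0,46],[0,0,0],1],[[0,0,46],[0,0,0],1],[[0,0,46],[0,0,0],1],[[0,0,0],[0,0,0],1],[[0,0,0],[0,0,0],-1],[[0,0,0],[0,0,0],-1],[[0,0,0],[0,0,0],-1],[[0,0,0],[0,0,0],-1],[[0,0,0],[0,0,0],-1],[[0,0,0],[0,0,0],-1],[[0,0,0],[0,0,0],-1],[[0,0,0],[0,0,0],-1]]' 40; python3 -m pendant '[[[0,0,-30],[0,0,0],-1],[[0,0,-55],[0,0,0],-1],[[0,0,-55],[0,0,0],-1],[[0,0,-50],[0,0,0],-1],[[0,0,0],[0,0,0],-1],[[0,0,0],[0,0,0],-1]]' ;python3 plan.py 686 -63.8 190 78
```

```text
time_s: 24.28
tool_pos: [0.4595, 0.3135, 0.0074]
orientation: [[-0.888, 0.46, 0.001], [0.46, 0.888, 0.001], [-0.0, 0.002, -1.0]]
force: [-2.0, -0.9, 7.2]
grip_width: 0.153
finger_force: 43.6
time_s: 25.02
tool_pos: [0.4582, 0.3124, 0.1957]
orientation: [[-0.888, 0.46, -0.001], [0.46, 0.888, -0.0], [0.001, -0.001, -1.0]]
force: [0.0, -0.4, -2.2]
grip_width: 0.155
finger_force: 42.5
turn [-0.001 -0.001 -0.268] = 2 x [-0.0, -0.001, -0.134] | then shift [-301.  -320.6    5.7] = 8 x [-37.6, -40.1, 0.7]
```

```bash
python3 -m pendant '[[[0,0,0],[0,0,-0.134],-1],[[0,0,0],[0,0,-0.134],-1],[[-37.6,-40.1,0],[0,0,0],-1],[[-37.6,-40.1,0],[0,0,0],-1],[[-37.6,-40.1,0],[0,0,0],-1],[[-37.6,-40.1,0],[0,0,0],-1],[[-37.6,-40.1,0],[0,0,0],-1],[[-37.6,-40.1,0],[0,0,0],-1],[[-37.6,-40.1,0],[0,0,0],-1],[[-37.6,-40.1,0],[0,0,0],-1],[[0,0,0],[0,0,0],-1],[[0,0,0],[0,0,0],-1],[[0,0,0],[0,0,0],-1]]'; cat > held.py <<'E'
from h import *
s=arm.read_state();p=np.array(s["tool_pos"])
I,D=arm.get_image("wrist");save("held.png",I);P=cloud("wrist",D)
M=(np.hypot(P[...,0]-p[0],P[...,1]-p[1])<.045)
h=P[...,2]-p[2]
for lo in (.015,.02,.025,.03,.035): print(lo,(M&(h>lo)&(h<lo+.005)).sum())
Q=P[M&(h>.026)&(h<.038)&(I.max(-1)>90)][:,:2]
if len(Q)>30:
    # outer edge toward camera: fit circle r=32 to convex hull pts
    from scipy.optimize import least_squares
    H=cv2.convexHull((Q*1000).astype(np.float32))[:,0]
    cam=np.array(arm.camera_model("wrist")["world_from_camera"])[:2,3]*1000
    d=(cam-p[:2]*1000);d/=np.linalg.norm(d);H=H[((H-p[:2]*1000)@d)>5]
    f=least_squares(lambda c:np.hypot(*(H-c).T)-32,p[:2]*1000,loss="soft_l1")
    print(len(Q),len(H),"flange centre",f.x.round(1),"rms",np.sqrt((f.fun**2).mean()).round(2),"tcp",(p*1000).round(1))
E
python3 held.py;python3 plan.py 686 -63.8 190 78 686 -63.8 85 78
```

```text
time_s: 26.65
tool_pos: [0.6854, -0.0613, 0.1951]
orientation: [[-0.979, 0.206, -0.002], [0.206, 0.979, 0.002], [0.003, 0.001, -1.0]]
force: [0.2, 0.5, -1.7]
grip_width: 0.159
finger_force: 42.4
0.015 33
0.02 3
0.025 388
0.03 8266
0.035 164
8682 25 flange centre [687.4 -62.3] rms 0.16 tcp [685.4 -61.3 195.1]
turn [ 0.001 -0.002  0.002] = 1 x [0.001, -0.002, 0.002] | then shift [-0.8 -2.2  5.6] = 1 x [-0.8, -2.2, 5.6]
turn [0. 0. 0.] = 1 x [0.0, 0.0, 0.0] | then shift [  0.   0. 105.] = 2 x [0.0, 0.0, 52.5]
```

View pics/held.png

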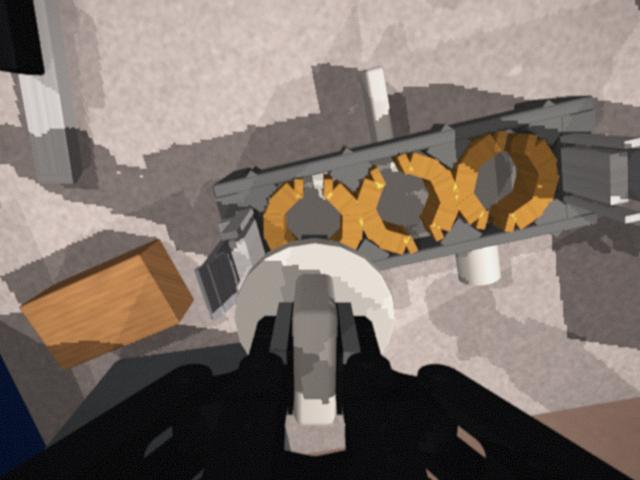

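The held filter's flange is centred at (310,315); port1 (200,408) and port2 (180,508) are fully visible and port0 (215,312) partly.

```bash
python3 - <<'E'
from slots import *
I,D=arm.get_image("wrist")
fit([(686,-64),(684.3,6.2),(682.7,76)],I,"wrist")
J=np.hstack([r[0] for r in slots([(686,-64),(684.3,6.2),(682.7,76)],"wrist",I)]);save("ports2.png",J)
E
```

```text
wrist (np.float64(3263.0), -14, np.float64(687.0), np.float64(-64.0))
wrist (np.float64(1465.0), 16, np.float64(686.3), np.float64(6.2))
wrist (np.float64(2833.0), -16, np.float64(684.7), np.float64(76.0))
```

View pics/ports2.png

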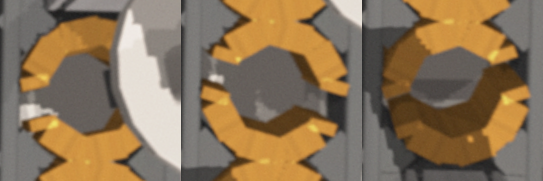

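```bash
python3 -m pendant '[[[1,-2,30],[0,-0.002,0],-1],[[0,0,40],[0,0,0],-1],[[0,0,30],[0,0,0],-1],[[0,0,8],[0,0,0],-1],[[0,0,0],[0,0,0],-1],[[0,0,0],[0,0,0],-1],[[0,0,5],[0,0,0],-1],[[0,0,4],[0,0,0],-1],[[0,0,3],[0,0,0],-1],[[0,0,2],[0,0,0],-1],[[0,0,0],[0,0,0],-1]]'
```

```text
time_s: 28.12
tool_pos: [0.6852, -0.0639, 0.0738]
orientation: [[-0.978, 0.208, 0.002], [0.208, 0.978, 0.002], [-0.001, 0.002, -1.0]]
force: [0.1, 4.8, -1.3]
grip_width: 0.161
finger_force: 42.3
```

```bash
python3 -m pendant '[[[0,1,2],[0,0,0],-1],[[0,0,2],[0,0,0],-1],[[0,0,2],[0,0,0],-1],[[0,0,0],[0,0,0],-1]]'
```

```text
time_s: 28.62
tool_pos: [0.6853, -0.0638, 0.0679]
orientation: [[-0.978, 0.208, 0.002], [0.208, 0.978, 0.001], [-0.001, 0.001, -1.0]]
force: [-0.0, 6.0, -0.6]
grip_width: 0.157
finger_force: 42.4
```

```bash
python3 -m pendant '[[[0,1,3],[0,0,0],-1],[[0,0,3],[0,0,0],-1],[[0,0,3],[0,0,0],-1],[[0,0,2],[0,0,0],-1],[[0,0,0],[0,0,0],-1]]'
```

```text
time_s: 29.25
tool_pos: [0.6855, -0.0637, 0.0594]
orientation: [[-0.978, 0.209, 0.002], [0.209, 0.978, -0.0], [-0.002, 0.0, -1.0]]
force: [-6.5, 4.0, 14.1]
grip_width: 0.155
finger_force: 44.6
```

```bash
python3 -m pendant '[[[0,0,-0.5],[0,0,0],-0.3],[[0,0,0],[0,0,0],-0.3],[[0,0,0],[0,0,0],-0.2],[[0,0,0],[0,0,0],-0.2],[[0,0,-20],[0,0,0],-0.2],[[0,0,-55],[0,0,0],1],[[0,0,-60],[0,0,0],1],[[0,0,0],[0,0,0],1]]'; python3 - <<'E'
from h import *
I,D=arm.get_image("top");P=cloud("top",D)
for m in arm.trace("top","filter")[:5]: print(round(m["confidence"],2),rect(P,m["mask"]&(P[...,1]>.2),.067,.085) if (m["mask"]&(P[...,1]>.2)).sum()>20 else m["location"])
I,D=arm.get_image("wrist");P=cloud("wrist",D);M=(abs(P[...,0]-.686)<.06)&(abs(P[...,1]+.064)<.05)
print(rect(P,M,.115,.15),rect(P,M,.084,.1))
E
python3 plan.py 522.5 412 190 64.7
```

```text
time_s: 30.25
tool_pos: [0.6887, -0.0664, 0.1989]
orientation: [[-0.977, 0.211, 0.012], [0.211, 0.978, -0.003], [-0.013, -0.001, -1.0]]
force: [0.1, 0.1, 0.3]
grip_width: 0.992
finger_force: 0.0
0.84 (99, array([609.6, 299.8]), array([41.9, 14.7]), 27.8, array([607.7, 298.2], dtype=float32))
0.7 (100, array([522.7, 411. ]), array([15.6, 42. ]), 62.4, array([522.1, 410. ], dtype=float32))
0.22 (0, array([0., 0.]), array([0., 0.]), 0.0, array([nan, nan], dtype=float32))
(3173, array([686.3, -83.3]), array([47.7, 59.6]), 0.6, array([ 684.7, -102.6], dtype=float32)) (5047, array([686.6, -69.6]), array([63.4, 77. ]), 10.5, array([681.7, -65.3], dtype=float32))
turn [-0.001 -0.     0.23 ] = 2 x [-0.001, -0.0, 0.115] | then shift [349.9 362.1   1.8] = 9 x [38.9, 40.2, 0.2]
  return _methods._mean(a, axis=axis, dtype=dtype,
  ret = um.true_divide(
```

```bash
python3 -m pendant '[[[0,0,0],[0,0.007,0.125],1],[[0,0,0],[0,0.006,0.115],1],[[38.9,40.2,0],[0,0,0],1],[[38.9,40.2,0],[0,0,0],1],[[38.9,40.2,0],[0,0,0],1],[[38.9,40.2,0],[0,0,0],1],[[38.9,40.2,0],[0,0,0],1],[[38.9,40.2,0],[0,0,0],1],[[38.9,40.2,0],[0,0,0],1],[[38.9,40.2,0],[0,0,0],1],[[38.9,40.2,0],[0,0,0],1],[[0,0,0],[0,0,0],1],[[0,0,0],[0,0,0],1],[[0,0,0],[0,0,0],1]]'
cat > look.py <<'E'
import sys
from h import *
x,y=map(float,sys.argv[1:3])
I,D=arm.get_image("wrist");P=cloud("wrist",D);M=(np.hypot(P[...,0]-x/1000,P[...,1]-y/1000)<.05);print(rect(P,M,.066,.08))
E
python3 look.py 522.5 412; python3 plan.py 522.5 412 190 63.5 522.5 412 7 63.5
```

```text
time_s: 32.15
tool_pos: [0.5283, 0.4121, 0.1955]
orientation: [[-0.899, 0.437, -0.011], [0.437, 0.899, 0.002], [0.011, -0.003, -1.0]]
force: [0.7, -0.0, 0.2]
grip_width: 1.002
finger_force: 0.0
(1003, array([523.9, 414.1]), array([13.4, 42.4]), 63.8, array([522.3, 414.6], dtype=float32))
turn [-0.002 -0.011  0.01 ] = 1 x [-0.002, -0.011, 0.01] | then shift [ 5.1 -3.   5.9] = 1 x [5.1, -3.0, 5.9]
turn [0. 0. 0.] = 1 x [0.0, 0.0, 0.0] | then shift [  0.   0. 183.] = 4 x [0.0, 0.0, 45.8]
```

```bash
python3 -m pendant '[[[5,-1,46],[-0.002,-0.011,0.01],1],[[0,0,47],[0,0,0],1],[[0,0,48],[0,0,0],1],[[0,0,47],[0,0,0],1],[[0,0,0],[0,0,0],1],[[0,0,0],[0,0,0],-1],[[0,0,0],[0,0,0],-1],[[0,0,0],[0,0,0],-1],[[0,0,0],[0,0,0],-1],[[0,0,0],[0,0,0],-1],[[0,0,0],[0,0,0],-1],[[0,0,0],[0,0,0],-1]]' 40; python3 -m pendant '[[[0,0,-30],[0,0,0],-1],[[0,0,-55],[0,0,0],-1],[[0,0,-55],[0,0,0],-1],[[0,0,-50],[0,0,0],-1],[[0,0,0],[0,0,0],-1],[[0,0,0],[0,0,0],-1]]' ;python3 plan.py 683.5 76 195 74
```

```text
time_s: 33.7
tool_pos: [0.5224, 0.4166, 0.0094]
orientation: [[-0.896, 0.444, 0.001], [0.444, 0.896, 0.002], [-0.0, 0.002, -1.0]]
force: [-0.1, -1.1, 6.1]
grip_width: 0.158
finger_force: 46.9
time_s: 34.45
tool_pos: [0.521, 0.4155, 0.1972]
orientation: [[-0.896, 0.444, -0.001], [0.444, 0.896, -0.0], [0.001, -0.001, -1.0]]
force: [-0.5, 0.3, -1.8]
grip_width: 0.155
finger_force: 46.1
turn [-0.001 -0.001 -0.18 ] = 1 x [-0.001, -0.001, -0.18] | then shift [-249.8 -281.6    2.2] = 7 x [-35.7, -40.2, 0.3]
```

```bash
python3 -m pendant '[[[0,0,-35],[0,0,-0.18],-1],[[-35.7,-40.2,0],[0,0,0],-1],[[-35.7,-40.2,0],[0,0,0],-1],[[-35.7,-40.2,0],[0,0,0],-1],[[-35.7,-40.2,0],[0,0,0],-1],[[-35.7,-40.2,0],[0,0,0],-1],[[-35.7,-40.2,0],[0,0,0],-1],[[-35.7,-40.2,0],[0,0,0],-1],[[0,0,35],[0,0,0],-1],[[0,0,0],[0,0,0],-1],[[0,0,0],[0,0,0],-1],[[0,0,0],[0,0,0],-1]]';python3 held.py; python3 - <<'E'
from slots import *
I=cv2.imread("pics/held.png")[:,:,::-1].copy()
fit([(685.5,6.2),(684,76)],I,"wrist")
save("ports3.png",np.hstack([r[0] for r in slots([(685.5,6.2),(684,76)],"wrist",I)]))
E
```

```text
time_s: 35.95
tool_pos: [0.6849, 0.078, 0.1991]
orientation: [[-0.962, 0.274, 0.002], [0.274, 0.962, 0.002], [-0.001, 0.002, -1.0]]
force: [0.0, -0.5, -1.8]
grip_width: 0.155
finger_force: 45.8
0.015 6
0.02 132
0.025 2732
0.03 5709
0.035 183
8447 21 flange centre [686.8  76.7] rms 0.15 tcp [684.9  78.  199.1]
wrist (np.float64(2795.0), 18, np.float64(685.5), np.float64(6.2))
wrist (np.float64(2920.0), -16, np.float64(683.0), np.float64(77.0))
```

View pics/held.png

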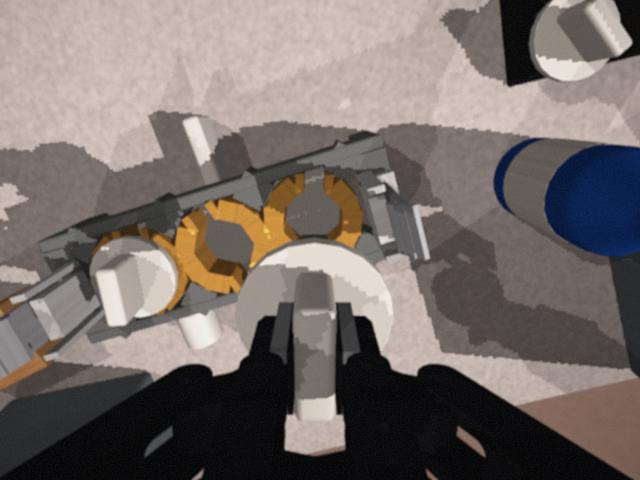

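Filter A sits home in port0 at (275,133). The held filter B's flange is at (310,315), with port2 at (205,312). Insert it.

```bash
python3 -m pendant '[[[2,-1,30],[0,0,0],-1],[[0,0,42],[0,0,0],-1],[[0,0,32],[0,0,0],-1],[[0,0,8],[0,0,0],-1],[[0,0,0],[0,0,0],-1],[[0,0,0],[0,0,0],-1],[[0,0,5],[0,0,0],-1],[[0,0,4],[0,0,0],-1],[[0,0,3],[0,0,0],-1],[[0,0,2],[0,0,0],-1],[[0,0,0],[0,0,0],-1]]'
```

```text
time_s: 37.38
tool_pos: [0.682, 0.0767, 0.0716]
orientation: [[-0.961, 0.276, -0.0], [0.276, 0.961, 0.002], [0.001, 0.001, -1.0]]
force: [-0.0, 2.0, -3.7]
grip_width: 0.157
finger_force: 45.8
```

Already below the riding height, so the keys are in the slots. Continue down.

```bash
python3 -m pendant '[[[0,0,3],[0,0,0],-1],[[0,0,3],[0,0,0],-1],[[0,0,2],[0,0,0],-1],[[0,0,2],[0,0,0],-1],[[0,0,0],[0,0,0],-1]]'
```

```text
time_s: 38.0
tool_pos: [0.6821, 0.0768, 0.0618]
orientation: [[-0.961, 0.276, 0.0], [0.276, 0.961, 0.002], [0.0, 0.002, -1.0]]
force: [-0.6, 1.8, -3.0]
grip_width: 0.154
finger_force: 45.9
```

```bash
python3 -m pendant '[[[0,0,2],[0,0,0],-1],[[0,0,1],[0,0,0],-1],[[0,0,0],[0,0,0],-1]]'
```

```text
time_s: 38.38
tool_pos: [0.6822, 0.0767, 0.0613]
orientation: [[-0.961, 0.276, 0.001], [0.276, 0.961, 0.002], [-0.0, 0.002, -1.0]]
force: [-6.6, 1.8, 12.0]
grip_width: 0.154
finger_force: 48.0
```

```bash
python3 -m pendant '[[[0,0,-2],[0,0,0],-0.3],[[0,0,0],[0,0,0],-0.3],[[0,0,0],[0,0,0],-0.2],[[0,0,0],[0,0,0],-0.2],[[0,0,-20],[0,0,0],-0.2],[[0,0,-55],[0,0,0],1],[[0,0,-62],[0,0,0],1],[[0,0,-40],[0,0,0],1],[[0,0,0],[0,0,0],1]]'; python3 plan.py 609.5 300.5 230 117; python3 - <<'E'
from h import *
I,D=arm.get_image("top");P=cloud("top",D)
M=(P[...,0]>.5)&(P[...,0]<.66)&(P[...,1]>.24)&(P[...,1]<.38);print(rect(P,M,.066,.085))
B=(P[...,0]>.645)&(P[...,0]<.72)
for y in(-.064,.006,.076):
    m=B&(abs(P[...,1]-y)<.033);print(y,rect(P,m,.115,.15) if (m&(P[...,2]>.115)).any() else 0)
E
```

```text
time_s: 39.5
tool_pos: [0.6848, 0.0774, 0.244]
orientation: [[-0.961, 0.275, 0.01], [0.275, 0.961, 0.003], [-0.008, 0.006, -1.0]]
force: [-0.1, 0.5, -0.6]
grip_width: 0.996
finger_force: 0.0
turn [ 0.003  0.01  -0.75 ] = 5 x [0.001, 0.002, -0.15] | then shift [-34.2 233.   14. ] = 4 x [-8.5, 58.2, 3.5]
(100, array([609.3, 299.4]), array([40.5, 14.4]), 28.8, array([609.4, 298.6], dtype=float32))
-0.064 (103, array([685. , -65.9]), array([13.9, 42.5]), 78.4, array([684.3, -65.6], dtype=float32))
0.006 (0, array([0., 0.]), array([0., 0.]), 0.0, array([nan, nan], dtype=float32))
0.076 (24, array([692.4,  65.7]), array([20.3,  7.2]), 0.5, array([694.6,  66.6], dtype=float32))
  return _methods._mean(a, axis=axis, dtype=dtype,
  ret = um.true_divide(
```

```bash
python3 -m pendant '[[[0,0,0],[0.001,0.002,-0.15],1],[[0,0,0],[0.001,0.002,-0.15],1],[[0,0,0],[0,0.002,-0.15],1],[[0,0,0],[0,0.002,-0.15],1],[[0,0,0],[0,0.002,-0.16],1],[[-8.5,58,0],[0,0,0],1],[[-8.5,58,0],[0,0,0],1],[[-8.5,58,0],[0,0,0],1],[[-8.5,58,0],[0,0,0],0.2],[[0,0,0],[0,0,0],0.2],[[0,0,0],[0,0,0],0.2],[[0,0,0],[0,0,0],0.2]]'; python3 look.py 609 300; python3 - <<'E'
from h import *
I,D=arm.get_image("top");P=cloud("top",D)
M=(P[...,0]>.6)&(P[...,0]<.8)&(P[...,1]>.18)&(P[...,1]<.36)
h=cv2.cvtColor(I,cv2.COLOR_RGB2HSV);b=(h[...,0]>95)&(h[...,0]<130)&(h[...,1]>120)
print("blue",rect(P,M&b,.02,.2));print(rect(P,M&b,.1,.16));print("cap",rect(P,M,.18,.2))
E
python3 plan.py 609.5 300.5 200 118
```

```text
time_s: 41.05
tool_pos: [0.6058, 0.2953, 0.2379]
orientation: [[-0.888, -0.46, -0.01], [-0.46, 0.888, -0.003], [0.011, 0.002, -1.0]]
force: [-0.5, -0.0, -0.3]
grip_width: 0.598
finger_force: 0.0
(795, array([610.5, 301.2]), array([41.2, 13.9]), 27.3, array([610. , 300.7], dtype=float32))
blue (581, array([711.2, 266.7]), array([57.9, 67.6]), 43.9, array([703.1, 257.8], dtype=float32))
(541, array([711.3, 266.8]), array([57.7, 67.6]), 43.9, array([703.1, 257.8], dtype=float32))
cap (173, array([753.6, 308.6]), array([137.1,  30.6]), 45.4, array([715.7, 270.3], dtype=float32))
turn [ 0.002 -0.01  -0.011] = 1 x [0.002, -0.01, -0.011] | then shift [-5.4  2.5 38.2] = 1 x [-5.4, 2.5, 38.2]
```

```bash
python3 -m pendant '[[[-6.5,3,40],[0.002,-0.01,-0.008],0.2],[[0,0,50],[0,0,0],0.2],[[0,0,50],[0,0,0],0.2],[[0,0,50],[0,0,0],0.2],[[0,0,39],[0,0,0],0.2],[[0,0,0],[0,0,0],0.2],[[0,0,0],[0,0,0],-1],[[0,0,0],[0,0,0],-1],[[0,0,0],[0,0,0],-1],[[0,0,0],[0,0,0],-1],[[0,0,0],[0,0,0],-1],[[0,0,0],[0,0,0],-1]]' 40; python3 -m pendant '[[[0,0,-30],[0,0,0],-1],[[0,0,-55],[0,0,0],-1],[[0,0,-55],[0,0,0],-1],[[0,0,-55],[0,0,0],-1],[[0,0,-45],[0,0,0],-1],[[0,0,0],[0,0,0],-1],[[0,0,0],[0,0,0],-1]]' ;python3 plan.py 685 6 230 107 685 6 195 107
```

```text
time_s: 42.65
tool_pos: [0.6111, 0.3041, 0.0118]
orientation: [[-0.883, -0.469, 0.004], [-0.469, 0.883, 0.003], [-0.005, 0.001, -1.0]]
force: [0.7, -1.2, 6.6]
grip_width: 0.156
finger_force: 43.8
time_s: 43.52
tool_pos: [0.6083, 0.3026, 0.2485]
orientation: [[-0.883, -0.469, -0.002], [-0.469, 0.883, 0.0], [0.001, 0.001, -1.0]]
force: [-0.2, 0.3, -2.7]
grip_width: 0.157
finger_force: 42.6
turn [ 0.001 -0.001  0.192] = 2 x [0.0, -0.001, 0.096] | then shift [  13.3 -306.1   18.5] = 6 x [2.2, -51.0, 3.1]
turn [0. 0. 0.] = 1 x [0.0, 0.0, 0.0] | then shift [ 0.  0. 35.] = 1 x [0.0, 0.0, 35.0]
```

```bash
python3 -m pendant '[[[0,0,0],[0,0,0.096],-1],[[0,0,0],[0,0,0.096],-1],[[2.2,-51,0],[0,0,0],-1],[[2.2,-51,0],[0,0,0],-1],[[2.2,-51,0],[0,0,0],-1],[[2.2,-51,0],[0,0,0],-1],[[2.2,-51,0],[0,0,0],-1],[[2.2,-51,0],[0,0,0],-1],[[0,0,50],[0,0,0],-1],[[0,0,0],[0,0,0],-1],[[0,0,0],[0,0,0],-1],[[0,0,0],[0,0,0],-1]]';python3 held.py; python3 - <<'E'
from slots import *
I=cv2.imread("pics/held.png")[:,:,::-1].copy()
fit([(685.5,6.2)],I,"wrist")
E
```

```text
time_s: 45.02
tool_pos: [0.687, 0.0081, 0.2008]
orientation: [[-0.956, -0.294, 0.003], [-0.294, 0.956, 0.002], [-0.003, 0.001, -1.0]]
force: [1.0, -0.1, -2.2]
grip_width: 0.156
finger_force: 42.5
0.015 3
0.02 332
0.025 8740
0.03 131
0.035 179
8881 31 flange centre [686.5   6.6] rms 0.21 tcp [687.    8.1 200.8]
wrist (np.float64(3265.0), 16, np.float64(684.5), np.float64(6.2))
```

```bash
python3 -m pendant '[[[1,0,30],[0,0,0.01],-1],[[0,0,42],[0,0,0],-1],[[0,0,32],[0,0,0],-1],[[0,0,8],[0,0,0],-1],[[0,0,0],[0,0,0],-1],[[0,0,0],[0,0,0],-1],[[0,0,5],[0,0,0],-1],[[0,0,4],[0,0,0],-1],[[0,0,3],[0,0,0],-1],[[0,0,2],[0,0,0],-1],[[0,0,0],[0,0,0],-1]]'
```

```text
time_s: 46.45
tool_pos: [0.685, 0.0068, 0.0727]
orientation: [[-0.959, -0.282, 0.0], [-0.282, 0.959, 0.002], [-0.001, 0.001, -1.0]]
force: [-0.2, 1.2, -2.4]
grip_width: 0.156
finger_force: 42.5
```

```bash
python3 -m pendant '[[[0,0,3],[0,0,0],-1],[[0,0,3],[0,0,0],-1],[[0,0,2],[0,0,0],-1],[[0,0,1],[0,0,0],-1],[[0,0,0],[0,0,0],-1]]'
```

```text
time_s: 47.08
tool_pos: [0.685, 0.0067, 0.0639]
orientation: [[-0.959, -0.282, 0.0], [-0.282, 0.959, 0.001], [-0.001, 0.001, -1.0]]
force: [0.7, 0.9, -3.2]
grip_width: 0.155
finger_force: 42.4
```

```bash
python3 -m pendant '[[[0,0,2],[0,0,0],-1],[[0,0,0.5],[0,0,0],-1],[[0,0,0],[0,0,0],-1]]';python3 -m pendant '[[[0,0,-1],[0,0,0],-0.3],[[0,0,0],[0,0,0],-0.3],[[0,0,0],[0,0,0],-0.25],[[0,0,0],[0,0,0],-0.25],[[0,0,-20],[0,0,0],-0.25],[[0,0,-55],[0,0,0],0],[[0,0,-60],[0,0,0],1],[[0,0,-50],[0,0,0],1],[[60,0,0],[0,0,0],1],[[60,0,0],[0,0,0],1],[[60,0,0],[0,0,0],1],[[0,0,0],[0,0,0],1]]'; python3 - <<'E'
from h import *
I,D=arm.get_image("top");save("t3.png",cv2.resize(I[140:300,240:540],(750,400),interpolation=cv2.INTER_CUBIC));P=cloud("top",D)
B=(P[...,0]>.645)&(P[...,0]<.72)
for y in(-.064,.006,.076):
    m=B&(abs(P[...,1]-y)<.031);print(y,rect(P,m,.118,.15),np.percentile(P[m][:,2],98))
M=(P[...,0]>.36)&(P[...,0]<.64)&(P[...,1]<-.15)&(P[...,1]>-.35); print("bar",rect(P,M,.012,.025),rect(P,M,.045,.065))
M=(P[...,0]>.62)&(P[...,0]<.75)&(abs(P[...,1])<.16);print("clips",rect(P,M,.15,.18),"cheek",rect(P,M,.134,.147))
E
```

```text
time_s: 47.45
tool_pos: [0.6851, 0.0067, 0.0638]
orientation: [[-0.959, -0.282, 0.001], [-0.282, 0.959, 0.001], [-0.001, 0.001, -1.0]]
force: [-4.0, 0.7, 8.9]
grip_width: 0.157
finger_force: 44.4
time_s: 48.95
tool_pos: [0.5069, -0.0464, 0.2486]
orientation: [[-0.96, -0.279, -0.003], [-0.279, 0.96, -0.0], [0.003, 0.001, -1.0]]
force: [-0.2, -0.2, 0.3]
grip_width: 0.999
finger_force: 0.0
-0.064 (99, array([685.6, -66.1]), array([13.8, 42. ]), 78.4, array([684.4, -65.7], dtype=float32)) 0.12863074516563183
0.006 (102, array([683. ,   3.9]), array([41.8, 13.9]), 16.5, array([682.4,   3.9], dtype=float32)) 0.12905379547699525
0.076 (108, array([683. ,  73.6]), array([14. , 41.3]), 72.7, array([681.7,  73.6], dtype=float32)) 0.12845602464050637
bar (884, array([ 500.6, -250. ]), array([ 31.6, 241.7]), 77.0, array([ 496.4, -245.7], dtype=float32)) (189, array([ 500.3, -249.8]), array([17.3, 69.5]), 77.0, array([ 500. , -248.9], dtype=float32))
clips (178, array([683.7,   5.5]), array([ 30.3, 257.8]), 1.4, array([682.3, 122.5], dtype=float32)) cheek (54, array([684.1,   5.2]), array([ 47.5, 252. ]), 1.3, array([671.3, 116. ], dtype=float32))
```

View pics/t3.png

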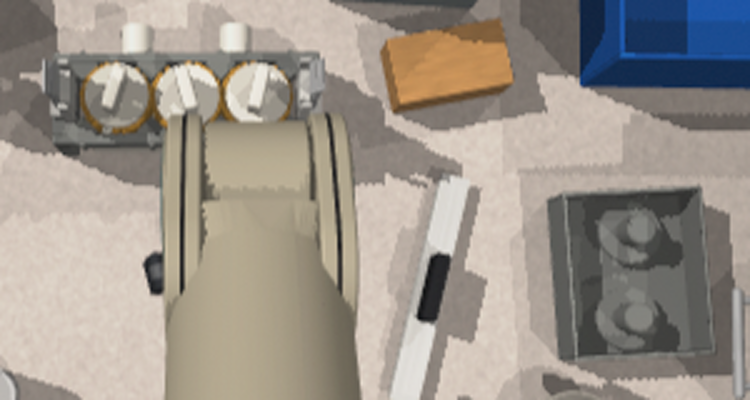

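Image shows three seated filters at (95,115), (90,185) and (90,258), both caps in the bin at (235,640) and (320,638), and the bar in place at (290,430). Now the bar.

```bash
python3 plan.py 502 -248 200 77; python3 -c "
from rig import arm;print(arm.read_state()['joints'])"
```

```text
turn [0.    0.002 0.511] = 3 x [0.0, 0.001, 0.17] | then shift [ -36.9 -199.5   49.2] = 4 x [-9.2, -49.9, 12.3]
[ 0.1261304   0.3703767  -0.12727812  1.82311097  0.05589995  0.94985927
  1.83033429]
```

```bash
python3 -m pendant '[[[0,0,0],[0,0.002,0.17],1],[[0,0,0],[0,0,0.17],1],[[0,0,0],[0,0,0.17],1],[[-9.2,-50,12],[0,0,0],1],[[-9.2,-50,12],[0,0,0],1],[[-9.2,-50,12],[0,0,0],1],[[-9.2,-50,12],[0,0,0],1],[[0,0,0],[0,0,0],1],[[0,0,0],[0,0,0],1],[[0,0,0],[0,0,0],1]]'; python3 - <<'E'
from h import *
I,D=arm.get_image("wrist");P=cloud("wrist",D);M=(P[...,0]>.4)&(P[...,0]<.6)&(abs(P[...,1]+.25)<.07)
print(rect(P,M,.045,.065),rect(P,M,.012,.025))
E
python3 plan.py 502 -248 200 77 502 -248 -14 77
```

```text
time_s: 50.25
tool_pos: [0.5051, -0.2459, 0.1999]
orientation: [[-0.976, 0.219, -0.0], [0.219, 0.976, 0.001], [0.001, 0.001, -1.0]]
force: [-0.4, -0.1, -0.7]
grip_width: 1.0
finger_force: 0.0
(1679, array([ 500.8, -248.8]), array([15.9, 69.6]), 77.0, array([ 498.4, -248.4], dtype=float32)) (6145, array([ 500.1, -248.6]), array([ 30.1, 210.8]), 77.1, array([ 466.4, -242.9], dtype=float32))
turn [ 0.001 -0.001  0.006] = 1 x [0.001, -0.001, 0.006] | then shift [ 2.3 -2.6 -0.2] = 1 x [2.3, -2.6, -0.2]
turn [0. 0. 0.] = 1 x [0.0, 0.0, 0.0] | then shift [  0.   0. 214.] = 4 x [0.0, 0.0, 53.5]
```

```bash
python3 -m pendant '[[[3.4,-3.7,53],[0,0,0.006],1],[[0,0,53],[0,0,0],1],[[0,0,54],[0,0,0],1],[[0,0,52],[0,0,0],1],[[0,0,0],[0,0,0],1],[[0,0,0],[0,0,0],-1],[[0,0,0],[0,0,0],-1],[[0,0,0],[0,0,0],-1],[[0,0,0],[0,0,0],-1],[[0,0,0],[0,0,0],-1],[[0,0,0],[0,0,0],-1],[[0,0,0],[0,0,0],-1]]' 80; python3 -m pendant '[[[0,0,-30],[0,0,0],-1],[[0,0,-55],[0,0,0],-1],[[0,0,-55],[0,0,0],-1],[[0,0,-55],[0,0,0],-1],[[0,0,-45],[0,0,0],-1],[[0,0,0],[0,0,0],-1],[[0,0,0],[0,0,0],-1]]'; python3 plan.py 560 -100 230 50 685 6.5 230 1
```

```text
time_s: 51.8
tool_pos: [0.5001, -0.2505, -0.0113]
orientation: [[-0.974, 0.228, 0.0], [0.228, 0.974, 0.0], [-0.0, 0.0, -1.0]]
force: [-0.2, 1.0, 7.8]
grip_width: 0.174
finger_force: 79.1
time_s: 52.68
tool_pos: [0.4985, -0.25, 0.2264]
orientation: [[-0.974, 0.228, -0.004], [0.228, 0.974, 0.002], [0.004, 0.001, -1.0]]
force: [-0.1, 0.3, -1.9]
grip_width: 0.171
finger_force: 78.5
turn [-0.    -0.004  0.468] = 3 x [-0.0, -0.001, 0.156] | then shift [ 49.3 154.4  -3.6] = 3 x [16.4, 51.5, -1.2]
turn [0.    0.    0.855] = 5 x [0.0, 0.0, 0.171] | then shift [104.3 126.8   0. ] = 3 x [34.8, 42.3, 0.0]
```

```bash
python3 -m pendant '[[[0,0,0],[0,-0.004,0.156],-1],[[0,0,0],[0,0,0.156],-1],[[0,0,0],[0,0,0.156],-1],[[16.4,51.5,0],[0,0,0],-1],[[16.4,51.5,0],[0,0,0],-1],[[16.4,51.5,0],[0,0,0],-1],[[0,0,0],[0,0,0.171],-1],[[0,0,0],[0,0,0.171],-1],[[0,0,0],[0,0,0.171],-1],[[0,0,0],[0,0,0.171],-1],[[0,0,0],[0,0,0.171],-1],[[34.8,42.3,0],[0,0,0],-1],[[34.8,42.3,0],[0,0,0],-1],[[34.8,42.3,0],[0,0,0],-1],[[0,0,0],[0,0,0],-1],[[0,0,0],[0,0,0],-1],[[0,0,0],[0,0,0],-1]]'; python3 - <<'E'
from h import *
s=arm.read_state();z=s["tool_pos"][2]
I,D=arm.get_image("wrist");save("w9.png",I);P=cloud("wrist",D)
h=P[...,2]-z
M=(abs(P[...,0]-.685)<.03)&(abs(P[...,1]-.006)<.14)
print("bar top",rect(P,M,z+.02,z+.036),len(P[M]))
I,D=arm.get_image("top");P=cloud("top",D);M=(abs(P[...,0]-.68)<.08)&(abs(P[...,1]-.006)<.17)
print("bar top cam",rect(P,M,z+.02,z+.045))
E
python3 plan.py 685 6.5 230 1
```

```text
time_s: 54.8
tool_pos: [0.6849, 0.0045, 0.2268]
orientation: [[-0.016, 1.0, -0.0], [1.0, 0.016, -0.001], [-0.001, -0.0, -1.0]]
force: [-0.2, -0.7, -2.0]
grip_width: 0.176
finger_force: 79.2
bar top (22992, array([685.7,  25. ]), array([ 30.2, 181.9]), 0.9, array([684.8,  76.5], dtype=float32)) 60784
bar top cam (666, array([684.9, -65.9]), array([ 29.7, 103.1]), 0.8, array([682.6, -71.1], dtype=float32))
turn [ 0.001  0.001 -0.001] = 1 x [0.001, 0.001, -0.001] | then shift [ 1.6 -0.4 -2.4] = 1 x [1.6, -0.4, -2.4]
```

View pics/w9.png

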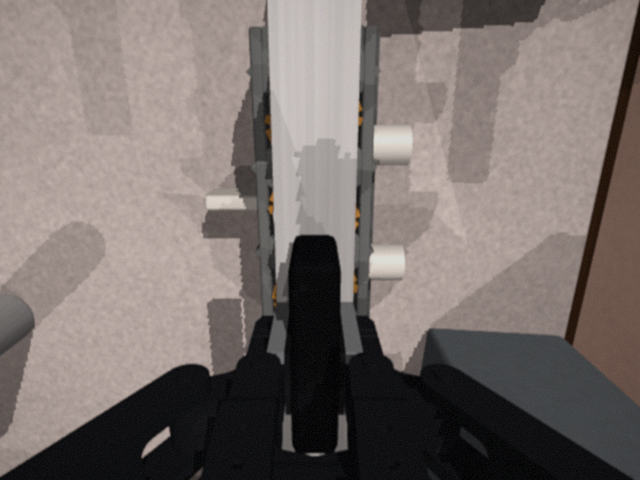

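The bar runs straight along the manifold (columns 270–360 at the top), parallel and centred between the cheeks. Lower it.

```bash
python3 -m pendant '[[[2,0,20],[0,0,0],-1],[[0,0,25],[0,0,0],-1],[[0,0,10],[0,0,0],-1],[[0,0,0],[0,0,0],-1],[[0,0,0],[0,0,0],-1]]'; python3 -m pendant '[[[0,0,6],[0,0,0],-1],[[0,0,6],[0,0,0],-1],[[0,0,5],[0,0,0],-1],[[0,0,5],[0,0,0],-1],[[0,0,0],[0,0,0],-1]]'
```

```text
time_s: 55.52
tool_pos: [0.687, 0.0079, 0.1738]
orientation: [[-0.018, 1.0, 0.004], [1.0, 0.018, -0.0], [-0.001, 0.004, -1.0]]
force: [0.1, -0.8, -1.8]
grip_width: 0.176
finger_force: 79.3
time_s: 56.15
tool_pos: [0.6859, 0.0082, 0.1499]
orientation: [[-0.018, 1.0, 0.001], [1.0, 0.018, -0.0], [-0.0, 0.001, -1.0]]
force: [-0.9, -0.6, -2.5]
grip_width: 0.174
finger_force: 79.3
```

```bash
python3 -m pendant '[[[-1,-0.5,4],[0,0,0],-1],[[0,0,4],[0,0,0],-1],[[0,0,3],[0,0,0],-1],[[0,0,0],[0,0,0],-1]]'; python3 -m pendant '[[[0,0,3],[0,0,0],-1],[[0,0,3],[0,0,0],-1],[[0,0,3],[0,0,0],-1],[[0,0,0],[0,0,0],-1]]'
```

```text
time_s: 56.65
tool_pos: [0.6856, 0.0073, 0.1393]
orientation: [[-0.018, 1.0, 0.002], [1.0, 0.018, -0.0], [-0.0, 0.002, -1.0]]
force: [0.2, -0.2, -1.9]
grip_width: 0.173
finger_force: 79.2
time_s: 57.15
tool_pos: [0.6866, 0.0072, 0.131]
orientation: [[-0.018, 1.0, 0.004], [1.0, 0.018, -0.0], [-0.001, 0.004, -1.0]]
force: [0.6, 1.3, 1.7]
grip_width: 0.169
finger_force: 79.7
```

```bash
python3 -m pendant '[[[0,0,3],[0,0,0],-1],[[0,0,3],[0,0,0],-1],[[0,0,3],[0,0,0],-1],[[0,0,0],[0,0,0],-1]]'; python3 -m pendant '[[[0,0,2],[0,0,0],-1],[[0,0,2],[0,0,0],-1],[[0,0,0],[0,0,0],-1]]'
```

```text
time_s: 57.65
tool_pos: [0.6848, 0.007, 0.1204]
orientation: [[-0.018, 1.0, -0.001], [1.0, 0.018, -0.001], [-0.001, -0.001, -1.0]]
force: [-0.7, 0.4, -2.5]
grip_width: 0.171
finger_force: 79.2
time_s: 58.02
tool_pos: [0.6857, 0.007, 0.1187]
orientation: [[-0.018, 1.0, 0.002], [1.0, 0.018, -0.0], [-0.0, 0.002, -1.0]]
force: [-1.9, -0.4, 5.5]
grip_width: 0.174
finger_force: 80.3
```

```bash
python3 -m pendant '[[[0,0,1.5],[0,0,0],-1],[[0,0,0],[0,0,0],-1],[[0,0,-1.5],[0,0,0],-0.4],[[0,0,0],[0,0,0],-0.3],[[0,0,0],[0,0,0],-0.2],[[0,0,0],[0,0,0],-0.1],[[0,0,-20],[0,0,0],0],[[0,0,-55],[0,0,0],0],[[0,0,-50],[0,0,0],0],[[60,0,0],[0,0,0],0],[[60,0,0],[0,0,0],0],[[60,0,0],[0,0,0],0],[[60,0,0],[0,0,0],0],[[0,0,0],[0,0,0],0],[[0,0,0],[0,0,0],0]]'; python3 - <<'E'
from h import *
I,D=arm.get_image("top");P=cloud("top",D)
M=(P[...,0]>.62)&(P[...,0]<.75)&(abs(P[...,1])<.16)
print("bar",rect(P,M&(abs(P[...,0]-.684)<.016)&(abs(P[...,1])<.11),.135,.165),"rib",rect(P,M&(abs(P[...,1])<.1),.175,.2),"hi",rect(P,M,.16,.179))
m=M&(abs(P[...,0]-.684)<.01);
for y in(-.1,-.06,.06,.1): print(y,np.median(P[m&(abs(P[...,1]-y)<.01)][:,2]))
I,D=arm.get_image("scene");save("s9.png",cv2.resize(I[200:360,280:500],(770,560),interpolation=cv2.INTER_CUBIC))
E
```

```text
time_s: 59.9
tool_pos: [0.6813, 0.2464, 0.2421]
orientation: [[-0.018, 1.0, 0.002], [1.0, 0.018, -0.002], [-0.002, 0.002, -1.0]]
force: [-0.9, -1.3, -0.3]
grip_width: 0.5
finger_force: 0.0
bar (1033, array([ 6.842e+02, -1.000e-01]), array([ 31.1, 219.5]), 0.4, array([680.1,  -1.5], dtype=float32)) rib (221, array([683.7,   4.7]), array([15.2, 68.2]), 0.8, array([683.9,   4.7], dtype=float32)) hi (191, array([683.3,   5.2]), array([ 29.8, 257.6]), 1.2, array([678.2,   7. ], dtype=float32))
-0.1 0.14813251455101772
-0.06 0.14862590507547258
0.06 0.14835587764375302
0.1 0.14805530389325572
```

View pics/s9.png

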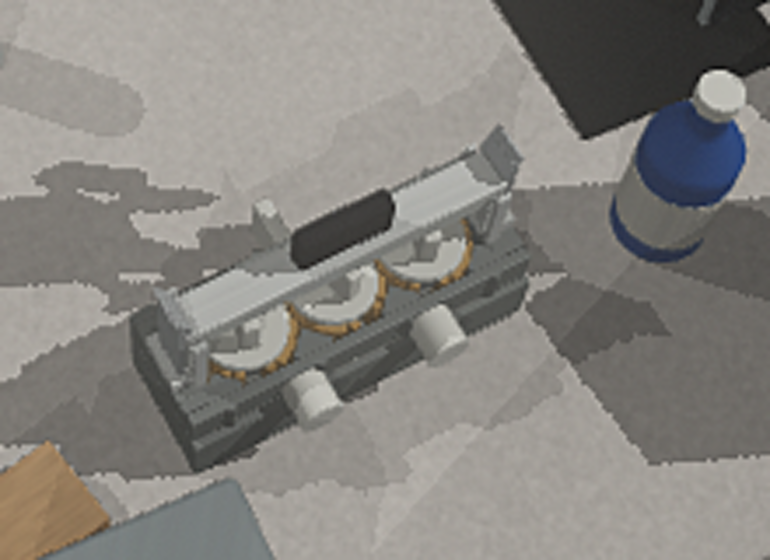

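The bar lies level at z 148 under both clips ((150,500) and (310,175)). The clip span matches the reading before the bar went in, and all three flanges are on their collars.

```bash
python3 -c "
from rig import arm;print(arm.close_job())"
```

```text
the job is handed in; nothing more can be done
None
```

I handed the job in at about 60 s of the 210 s allowed: by my last measurements the tray is home, both caps are in the bin, all three filters are seated and the bar is snapped under both clips. No verdict came back.

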